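Book in the power modules and load the chassis

ROBOT

A 7-joint arm with a two-finger parallel gripper is mounted at the origin on the work surface. World frame = base frame: x ahead of the robot, y to its left, z up, the work surface at z = 0. Lengths are in m, angles in rad, forces in N, time in s.
With the tool pointing down it reaches from about 0.375 to 0.925 m from the base axis. Payload 3.1 kg.
Tool frame: the origin (TCP) lies midway between the tips of the shut fingers; the grasp point (between the pads) lies 19 mm behind it; z points along the fingers, y is the direction in which the jaws open and shut (so a half turn about z gives the same grasp; the last joint's range is limited). The gripper opens to 85 mm and grips with 20 to 120 N. Pads are 22 mm wide; open, the fingers measure 114 mm over their backs; the gripper's body (76 mm by 85 mm) begins 54 mm behind the grasp point. The pads swing forward as they close: fully open they stand 13 mm farther back than shut.
Start: joints at [-1.265, 0.383, 0.044, 1.598, -0.018, 1.161, -0.05], TCP at [0.255, 0.598, 0.231] pointing down, gripper open.
Joint ranges: [-2.61, 2.61], [-0.41, 2.15], [-1.48, 1.57], [0, 2.5], [-1.57, 4.71], [0.05, 1.97], [-2.85, 2.85]. Speed limits (rad/s): [2.79, 2.79, 3.14, 3.14, 3.14, 3.14, 3.14].

INTERFACE

Orientations are given as a unit quaternion [x, y, z, w].
In Python, from plant import ctrl, eyes, job_done gives the robot as it stands.
- The arm moves only by the shell command python3 -m handwheel 'ROWS'. ROWS is JSON, a list that holds one entry, the list of rows, each a list of 7 numbers: the turn, a rotation vector about the tool's x, y, z in degrees, then the shift along the tool's x, y, z in mm, then the opening, from 0 (shut) to 1 (fully open). A call has 1 to 20 rows; each row is the pose to reach, as a shift and turn from the pose commanded when the call began, along the tool's axes at that moment; what a row does not reach only later rows make up. A row lasts 1/12 s, in which the tool goes at most 41.7 mm and 7.16 degrees, less where a joint would pass 70% of its speed; a pose out of reach is approached as far as the arm can. A call with a gripper value outside its range is refused whole. The fingers move at their own pace and stop on an object; the grip force is fixed at half the most. Time passes only in rows, so rows that repeat a pose let the fingers close. It gives the time, the measured TCP pose, the force and the opening at its end, in the units of the state.
- ctrl.sense(): the state, without advancing time (a new reading comes with each control period).
- eyes.read_camera(name): name is "scene" or "top" or "wrist"; returns the picture (480x640x3 uint8, red, green, blue); there is no depth.
- eyes.get_calibration(name): a dict with "mtx" (3x3 intrinsics, pixels), "extrinsics" (4x4, takes a point from camera to world coordinates); the wrist camera has in their place "tool_from_camera" (4x4, takes a point from camera to tool coordinates, whose origin is the TCP and whose axes are the flange's). Camera axes: x right, y up, looking along -z (the intrinsics and any distortion apply to the point x, -y, -z); pixel columns grow to the right and rows downward; lengths in m; the calibration is good to about 2 mm. The wrist camera is an equidistant fisheye: a pixel r from the principal point sees the ray r / f radians off the axis. A picture is of the moment at which its call begins: read the wrist's pose just before it. get_calibration takes no time and is no camera call.
- job_done(): hands the job in, once; it reports no verdict.
The state is a dict: "time_s": time; "joints": joint angles; "dq": joint speeds; "tau": joint torques, N m; "ee_pos": TCP position; "ee_rot": TCP orientation; "contact_force": force on the tool from outside, world axes, zero at the start; "moment": the same for the moment, N m; "finger_gap": finger opening in m.
Only numpy, scipy, OpenCV 4.12 (cv2) and the standard library are available. Lean on these libraries where they do the work, as an engineer would, in place of code of your own. Each camera call takes 0.05 s, during which the arm holds its last target.

TASK

Take the barcode scanner and read the label of every power module lying on the bench, shortest module first, longest last; lay the scanner back in its cradle as it was and slide each module nose first into a bay of its own in the chassis (any bay), front plate flat against the chassis. Once all are loaded, take the scanner again, read the chassis's own label and lay the scanner back in its cradle. For each reading hold the scanner still for over a second, looking squarely at the label's middle with its window about 8 cm away; leave the solder reel, multimeter and parts tray alone.

Things in the scene. Friction and masses are not known exactly. Their poses are not given: they have to be found in the camera images.
- short: short module (may be absent), 0.16 kg, flat on the bench. Aluminium body x 0 to 66 mm, y +-23, z 0 to 26, +y upper edge sloped 45 deg; grey front plate x -6 to 0, y +-28, z 0 to 40; upright grip tab x -42 to -6, y +-6, z 4 to 40, to pinch from above. Origin: underside, mid-width, where body meets plate; x towards the nose, y to the label's side, z up.
- short_label (a point): centre of the paper barcode label (40 x 18 mm) on the short module's 45 degree slope, at (32, 15.2, 18.2) mm in the module's frame; the label faces along (0, 0.707, 0.707) of that frame.
- short_eye (a point): point in the air 80 mm straight out from the short module's label: where the scanner's window should be, looking at the label.
- medium: medium module (may be absent), 0.16 kg, flat on the bench. Aluminium body x 0 to 82 mm, y +-23, z 0 to 26, +y upper edge sloped 45 deg; grey front plate x -6 to 0, y +-28, z 0 to 40; upright grip tab x -42 to -6, y +-6, z 4 to 40, to pinch from above. Origin: underside, mid-width, where body meets plate; x towards the nose, y to the label's side, z up.
- medium_label (a point): centre of the paper barcode label (40 x 18 mm) on the medium module's 45 degree slope, at (32, 15.2, 18.2) mm in the module's frame; the label faces along (0, 0.707, 0.707) of that frame.
- medium_eye (a point): point in the air 80 mm straight out from the medium module's label: where the scanner's window should be, looking at the label.
- long: long module (may be absent), 0.16 kg, flat on the bench. Aluminium body x 0 to 98 mm, y +-23, z 0 to 26, +y upper edge sloped 45 deg; grey front plate x -6 to 0, y +-28, z 0 to 40; upright grip tab x -42 to -6, y +-6, z 4 to 40, to pinch from above. Origin: underside, mid-width, where body meets plate; x towards the nose, y to the label's side, z up.
- long_label (a point): centre of the paper barcode label (40 x 18 mm) on the long module's 45 degree slope, at (32, 15.2, 18.2) mm in the module's frame; the label faces along (0, 0.707, 0.707) of that frame.
- long_eye (a point): point in the air 80 mm straight out from the long module's label: where the scanner's window should be, looking at the label.
- scanner: cordless barcode scanner, 0.2 kg, in its cradle. Handle x -75 to 65 mm, y +-15, z 0 to 26; at its front a head (x 46 to 110, y +-22, z -28 to 36) bent 45 deg down, reading along (0.707, 0, -0.707). Always on: no trigger. Origin: grip point near the centre of mass, at the handle's underside; x to the head, z up.
- window (a point): centre of the scanner's window, at (97.8, 0, -15.8) mm in the scanner's frame.
- spot (a point): the scanner's aiming point, 80 mm in front of the window, at (154.4, 0, -72.4) mm in the scanner's frame; it must lie on the label, with the scanner level and its x pointing along the module's -y.
- cradle: white scanner cradle, fixed. Base 120 x 66 x 8 mm; two forks (x -52 to -40 and 28 to 40), seats at z = 50, ears 12 high, 36 apart for the 30 mm handle; between the forks is room for the fingers. The scanner lies at (0, 0, 50), give or take 4 mm in x, axes as the cradle's, head to +x. Origin: on the bench under the scanner's origin.
- rack: grey chassis, fixed, 198 wide, 125 deep, 42 high; three bays open to the front (-x) and in a 30 mm strip at the top. Each: floor z = 5, 50 wide, 31 high under the side lips, 116 deep. Origin: middle of the front face, on the bench; x into the bays, y left. A module is home when its plate meets the front face: axes along the rack's, origin at the bay's point.
- bay0 (a point): mouth of the left (+y) bay: mid-width, on the bay's floor, in the plane of the front face; at (0, 62, 5) mm in the rack's frame.
- bay1 (a point): mouth of the middle bay: mid-width, on the bay's floor, in the plane of the front face; at (0, 0, 5) mm in the rack's frame.
- bay2 (a point): mouth of the right (-y) bay: mid-width, on the bay's floor, in the plane of the front face; at (0, -62, 5) mm in the rack's frame.
- rack_label (a point): centre of the chassis's own barcode label (40 x 18 mm), on a 45 degree sloped plate upon its left wall (up to 63 mm high, y 77 to 99), at (65, 88.2, 53.2) mm in the rack's frame; it faces along (0, 0.707, 0.707) of that frame.
- rack_eye (a point): point in the air 80 mm straight out from the chassis's label: where the scanner's window should be, with the scanner level and its x along the rack's -y.
- spool: reel of solder, 54 mm across, 36 high, standing at the back of the bench: leave alone. Origin: centre of its underside.
- meter: hand multimeter lying at the back, 150 x 75 x 34 mm: leave alone. Origin: centre of its underside.
- tray: white open parts tray at the back, 80 x 100 x 30 mm: leave alone. Origin: centre of its underside.
Not all that is in view belongs to the job. What is shaped like the short but turquoise is not meant.

How it is judged:
On the way, in this order (a step that is already met when the one before it is completed fails the run):
1. the scanner, held still, looks squarely at the label of the short module on the bench from about 8 cm for a second (distance between spot and short_label below 0.017 m and distance between window and short_eye below 0.025 m and (x of short in the frame of rack below -0.06 m or y of short in the frame of rack above 0.1 m or y of short in the frame of rack below -0.1 m)), for 1 s.
2. the scanner, held still, looks squarely at the label of the medium module on the bench from about 8 cm for a second (distance between spot and medium_label below 0.017 m and distance between window and medium_eye below 0.025 m and (x of medium in the frame of rack below -0.06 m or y of medium in the frame of rack above 0.1 m or y of medium in the frame of rack below -0.1 m)), for 1 s.
3. the scanner, held still, looks squarely at the label of the long module on the bench from about 8 cm for a second (distance between spot and long_label below 0.017 m and distance between window and long_eye below 0.025 m and (x of long in the frame of rack below -0.06 m or y of long in the frame of rack above 0.1 m or y of long in the frame of rack below -0.1 m)), for 1 s.
4. the scanner lies in its cradle again, head the same way as at the start (horizontal distance between scanner and cradle below 0.018 m and z of scanner in the frame of cradle between 0.044 and 0.056 m and x of window in the frame of cradle above 0.05 m and angle between the x axis of scanner and the x axis of cradle, either way round below 0.12 rad and linear speed of scanner below 0.02 m/s), for 0.2 s.
5. every module is fully home in a bay of its own (x of short in the frame of rack between -0.006 and 0.004 m and (horizontal distance between short and bay0 below 0.009 m or horizontal distance between short and bay1 below 0.009 m or horizontal distance between short and bay2 below 0.009 m) and angle between the x axis of each of short, medium, long and the x axis of rack, either way round below 0.09 rad and z of each of short, medium, long in the frame of rack below 0.012 m and angle between each of short, medium, long's own z axis and vertical below 0.12 rad and linear speed of each of short, medium, long below 0.02 m/s and x of medium in the frame of rack between -0.006 and 0.004 m and (horizontal distance between medium and bay0 below 0.009 m or horizontal distance between medium and bay1 below 0.009 m or horizontal distance between medium and bay2 below 0.009 m) and x of long in the frame of rack between -0.006 and 0.004 m and (horizontal distance between long and bay0 below 0.009 m or horizontal distance between long and bay1 below 0.009 m or horizontal distance between long and bay2 below 0.009 m)), for 0.2 s.
6. the scanner, held still, looks squarely at the chassis's label from about 8 cm for a second, the modules being home (distance between spot and rack_label below 0.017 m and distance between window and rack_eye below 0.025 m and x of short in the frame of rack between -0.006 and 0.004 m and (horizontal distance between short and bay0 below 0.009 m or horizontal distance between short and bay1 below 0.009 m or horizontal distance between short and bay2 below 0.009 m) and x of medium in the frame of rack between -0.006 and 0.004 m and (horizontal distance between medium and bay0 below 0.009 m or horizontal distance between medium and bay1 below 0.009 m or horizontal distance between medium and bay2 below 0.009 m) and x of long in the frame of rack between -0.006 and 0.004 m and (horizontal distance between long and bay0 below 0.009 m or horizontal distance between long and bay1 below 0.009 m or horizontal distance between long and bay2 below 0.009 m)), for 1 s.
At the end, for the whole second after the job is handed in: Every module present lies in a bay of its own, front plate within 6 mm of the chassis face, within 9 mm of the bay's middle, straight to 5 degrees; the scanner rests in both forks of the cradle, within 18 mm of its place, head the same way; all at rest (all of step 4 and all of step 5); the robot touches nothing.
It fails at once if the spool at the back of the bench is moved more than 3 cm (distance of spool from where it was at the start of the episode above 0.03 m).
It fails at once if the meter at the back of the bench is moved more than 3 cm (distance of meter from where it was at the start of the episode above 0.03 m).
It fails at once if the tray at the back of the bench is moved more than 3 cm (distance of tray from where it was at the start of the episode above 0.03 m).
Of short, medium, long only 2 to 3 are there at a start; the rules pass over those that are not, and their reading is None.
At some moment in a run one of short, medium, long may be knocked a few centimetres aside while the robot is not near it.
It also fails if it takes over 210 s, if anything falls off the work surface, if the arm or the gripper's body presses on something with over 40 N, if the wrist force passes 120 N, or if a joint passes its speed limit or range.

## Working session

There is one attempt and no reset: what is moved stays moved. The work goes in short steps, Python scripts to look and compute and a shell command to move; the robot and the scene stay as the last step left them, time stands still between calls to the robot, and variables do not carry over. Pictures are saved under pics/ and viewed, and the job is handed in when it is done.

```bash
ls; mkdir -p pics; python3 - <<'E'
from plant import ctrl, eyes
import cv2, numpy as np
np.set_printoptions(precision=4,suppress=True)
s=ctrl.sense(); print({k:np.round(v,4) for k,v in s.items()})
for n in ["scene","top","wrist"]:
    c=eyes.get_calibration(n); print(n,{k:np.array(v) for k,v in c.items()})
for n in ["scene","top","wrist"]:
    cv2.imwrite(f"pics/{n}0.png",eyes.read_camera(n)[:,:,::-1])
E
```

```text
pics
{'time_s': np.float64(0.0), 'joints': array([-1.2648,  0.3838,  0.0438,  1.5996, -0.0179,  1.1612, -0.0499]), 'dq': array([-0.0016, -0.0013,  0.0023,  0.0008,  0.0008, -0.    ,  0.0006]), 'tau': array([  0.    , -43.3469,   1.0245, -24.9509,   0.0105,   0.0115,
        -0.    ]), 'ee_pos': array([0.255 , 0.5968, 0.2299]), 'ee_rot': array([ 0.2005,  0.9797, -0.0013, -0.0002]), 'contact_force': array([-0.1413,  0.7301,  0.5541]), 'moment': array([ 0.0325, -0.0218, -0.0241]), 'finger_gap': np.float64(0.0854)}
scene {'mtx': array([[598.5255,   0.    , 329.6912],
       [  0.    , 598.5255, 237.9702],
       [  0.    ,   0.    ,   1.    ]]), 'extrinsics': array([[ 0.3372, -0.7288,  0.5959,  1.3234],
       [ 0.9414,  0.2545, -0.2214, -0.2385],
       [ 0.0097,  0.6356,  0.7719,  1.0261],
       [ 0.    ,  0.    ,  0.    ,  1.    ]])}
top {'mtx': array([[493.8933,   0.    , 320.8074],
       [  0.    , 493.8933, 242.719 ],
       [  0.    ,   0.    ,   1.    ]]), 'extrinsics': array([[ 0.0255,  0.992 , -0.1237,  0.4429],
       [-0.9996,  0.0272,  0.0125,  0.051 ],
       [ 0.0157,  0.1234,  0.9922,  1.0216],
       [ 0.    ,  0.    ,  0.    ,  1.    ]])}
wrist {'mtx': array([[371.6483,   0.    , 323.593 ],
       [  0.    , 371.6483, 231.4517],
       [  0.    ,   0.    ,   1.    ]]), 'tool_from_camera': array([[-0.0005,  0.9598,  0.2807,  0.0712],
       [ 1.    ,  0.0005,  0.0001, -0.0002],
       [-0.0001,  0.2807, -0.9598, -0.1436],
       [ 0.    ,  0.    ,  0.    ,  1.    ]])}
```

View pics/scene0.png

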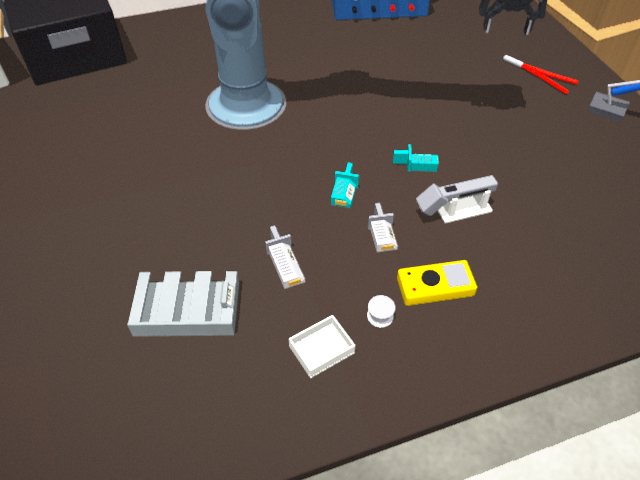

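View pics/top0.png

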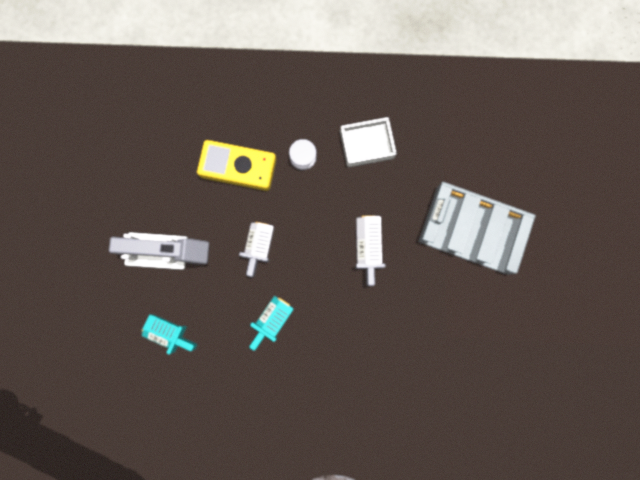

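View pics/wrist0.png

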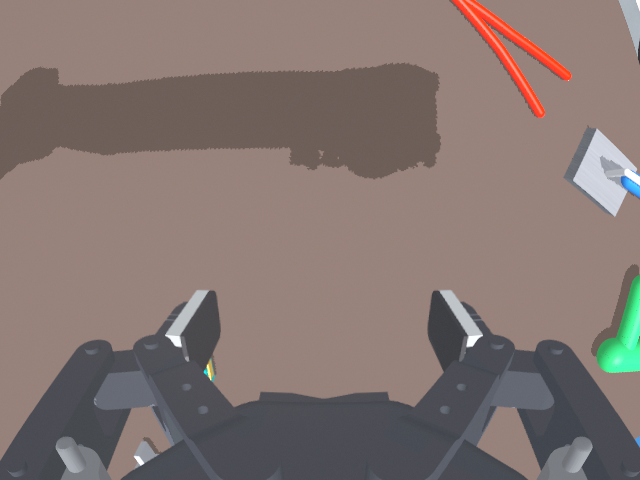

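The scene view and the top view each show two aluminium modules, at top-view pixels (257,245) and (369,245). There are two turquoise lookalikes at (168,333) and (271,322), which are not meant. The scanner and cradle are at (155,250) and the chassis is at (478,228). Next I'll enlarge crops to read feature points.

```bash
python3 - <<'E'
import cv2, numpy as np
t=cv2.imread("pics/top0.png"); s=cv2.imread("pics/scene0.png")
def crop(im,x0,y0,w,h,k,name):
    c=cv2.resize(im[y0:y0+h,x0:x0+w],None,fx=k,fy=k,interpolation=cv2.INTER_CUBIC)
    for i in range(0,w,10):
        cv2.line(c,(i*k,0),(i*k,4),(0,255,255),1); 
        if i%20==0: cv2.putText(c,str(x0+i),(i*k,14),0,.35,(0,255,255),1)
    for i in range(0,h,10):
        cv2.line(c,(0,i*k),(4,i*k),(0,255,255),1)
        if i%20==0: cv2.putText(c,str(y0+i),(6,i*k+4),0,.35,(0,255,255),1)
    cv2.imwrite(name,c)
crop(t,230,205,160,90,5,"pics/c_modtop.png")
crop(t,100,220,120,60,6,"pics/c_scan.png")
crop(t,410,170,140,110,5,"pics/c_rack.png")
crop(s,250,190,160,110,5,"pics/c_modscene.png")
E
```

```text
(no output)
```

View pics/c_modtop.png

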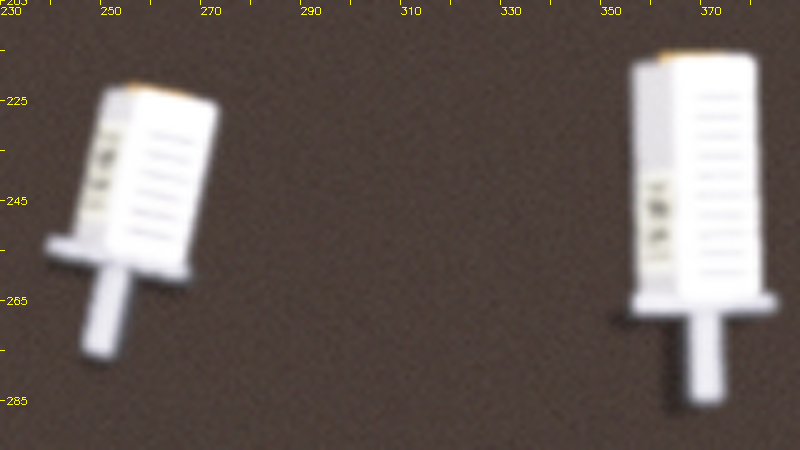

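View pics/c_scan.png

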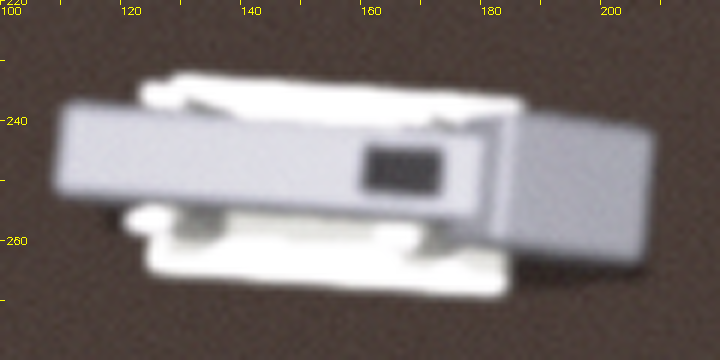

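View pics/c_rack.png

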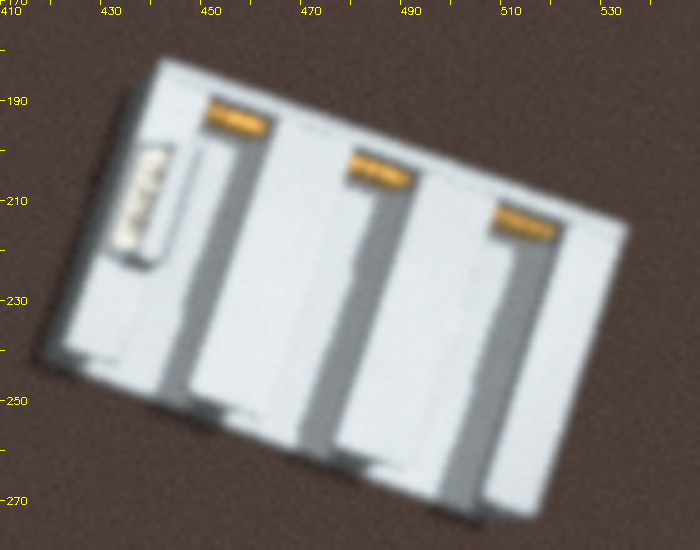

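View pics/c_modscene.png

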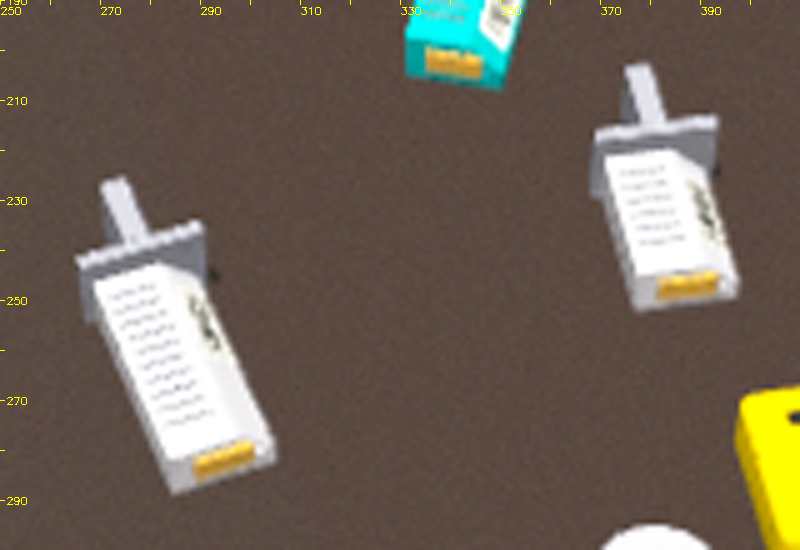

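```bash
cat > h.py <<'E'
import cv2, numpy as np
from scipy.optimize import least_squares
from scipy.spatial.transform import Rotation as R
from plant import ctrl, eyes
np.set_printoptions(precision=4,suppress=True)
CAL={n:eyes.get_calibration(n) for n in ["scene","top","wrist"]}
def crop(im,x0,y0,w,h,k,name):
    c=cv2.resize(im[y0:y0+h,x0:x0+w],None,fx=k,fy=k,interpolation=cv2.INTER_CUBIC)
    for i in range(0,w,10):
        cv2.line(c,(i*k,0),(i*k,4),(0,255,255),1)
        if i%20==0: cv2.putText(c,str(x0+i),(i*k,14),0,.35,(0,255,255),1)
    for i in range(0,h,10):
        cv2.line(c,(0,i*k),(4,i*k),(0,255,255),1)
        if i%20==0: cv2.putText(c,str(y0+i),(6,i*k+4),0,.35,(0,255,255),1)
    cv2.imwrite(name,c)
def proj(n,P,pose=None):
    """world points (m) -> pixels; wrist: pose=(pos,quat)"""
    P=np.atleast_2d(P).astype(float); K=np.array(CAL[n]["mtx"])
    if n=="wrist":
        T=np.eye(4);T[:3,:3]=R.from_quat(pose[1]).as_matrix();T[:3,3]=pose[0]
        E=T@np.array(CAL[n]["tool_from_camera"])
    else: E=np.array(CAL[n]["extrinsics"])
    c=(P-E[:3,3])@E[:3,:3]; c=c*[1,-1,-1]
    if n=="wrist":
        rho=np.hypot(c[:,0],c[:,1]); th=np.arctan2(rho,c[:,2]); s=(th/np.maximum(rho,1e-9))[:,None]
        u=c[:,:2]*s
    else: u=c[:,:2]/c[:,2:]
    return u*[K[0,0],K[1,1]]+K[:2,2]
def place(p,M,z=0):
    c,s=np.cos(p[2]),np.sin(p[2]); M=np.atleast_2d(M)/1000.
    return np.c_[p[0]+c*M[:,0]-s*M[:,1],p[1]+s*M[:,0]+c*M[:,1],z+M[:,2]]
E
cat > fit.py <<'E'
from h import *
mods={'A':dict(
 top=[(-42,6,40,246.4,275.2),(-42,-6,40,253.2,276.4),(0,28,40,239.6,252.4),(-6,28,40,239.2,255.6),(0,-28,40,268.2,258.4),(-6,-28,40,267.6,260.8),('L',-23,26,273.6,226),('L',7.4,26,256.6,222.6),('L',23,10.4,251.4,222.6)],
 scene=[(-42,-6,40,375.2,203.6),(-42,6,40,380.4,202.6),(-6,-28,40,369.2,216.2),(-6,28,40,393.2,213.4),(0,-28,40,369,217.6),(0,28,40,393.4,214.8),('L',-23,26,377.4,247),('L',-23,0,378.2,252),('L',23,0,397,249.6),('L',23,10.4,397.6,247.4),('L',7.4,26,392.4,244)]),
'B':dict(top=[(-42,6,40,368,285.4),(-42,-6,40,375,285.4),(0,28,40,356.6,264.4),(-6,28,40,356.4,267.6),(0,-28,40,385.4,263.8),(-6,-28,40,385.4,267.2),('L',-23,26,381.2,216),('L',7.4,26,365,215.6),('L',23,10.4,356.4,217.6)],
 scene=[(-42,-6,40,270.2,226.8),(-42,6,40,275.2,225.4),(-6,-28,40,265.4,241.8),(-6,28,40,290.6,234.2),(0,-28,40,266,243.2),(0,28,40,290.8,235.8),('L',-23,26,283.6,282.4),('L',-23,0,284.6,288.6),('L',23,0,304.6,282.4),('L',7.4,26,298.6,278.4),('L',23,10.4,304.2,279)])}
for k,d in mods.items():
  for cams in (['top','scene'],['top'],['scene']):
    def f(p):
        r=[]
        for cam in cams:
            M=np.array([[p[3] if q[0]=='L' else q[0],q[1],q[2]] for q in d[cam]],float)
            r.append((proj(cam,place(p,M))-np.array([q[3:] for q in d[cam]])).ravel())
        return np.concatenate(r)
    s=least_squares(f,[.5,0,0,80.],x_scale=[.1,.1,.1,10],loss='soft_l1')
    print(k,cams,s.x,np.rad2deg(s.x[2]),'rms',np.sqrt(np.mean(f(s.x)**2)))
E
python3 fit.py
python3 - <<'E'
from h import *
s=cv2.imread("pics/scene0.png")
crop(s,410,170,100,60,8,"pics/c_scan_s.png")
crop(s,120,260,130,85,6,"pics/c_rack_s.png")
E
```

```text
A ['top', 'scene'] [ 0.5386  0.1723 -0.1584 68.596 ] -9.0742132375449 rms 1.1329441424363684
A ['top'] [ 0.5365  0.1711 -0.1622 67.4357] -9.29331917384893 rms 0.5099382817087554
A ['scene'] [ 0.5426  0.173  -0.172  67.3927] -9.856123409269227 rms 0.609954432421714
B ['top', 'scene'] [  0.5269  -0.0611   0.0393 100.2135] 2.2517323656404735 rms 1.0681141260165468
B ['top'] [  0.5247  -0.0625   0.0393 100.3263] 2.2523335288602215 rms 0.43005050719006904
B ['scene'] [ 0.5313 -0.0597  0.0339 97.4442] 1.9412965145291383 rms 0.4555745671450479
```

View pics/c_scan_s.png

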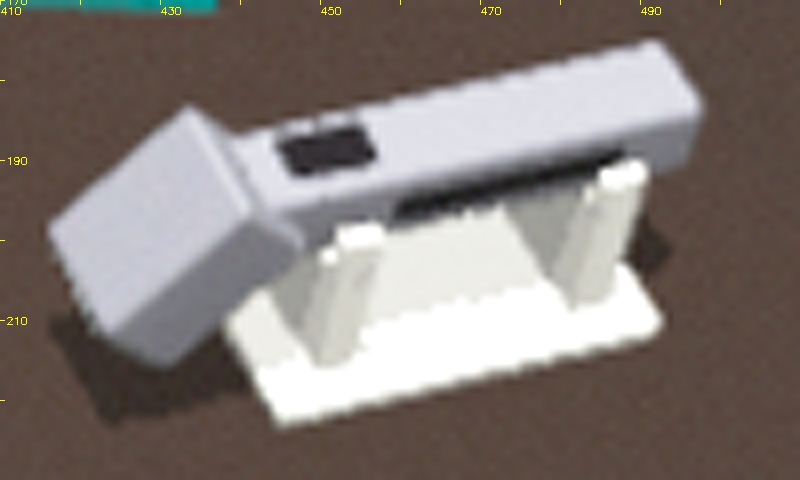

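View pics/c_rack_s.png

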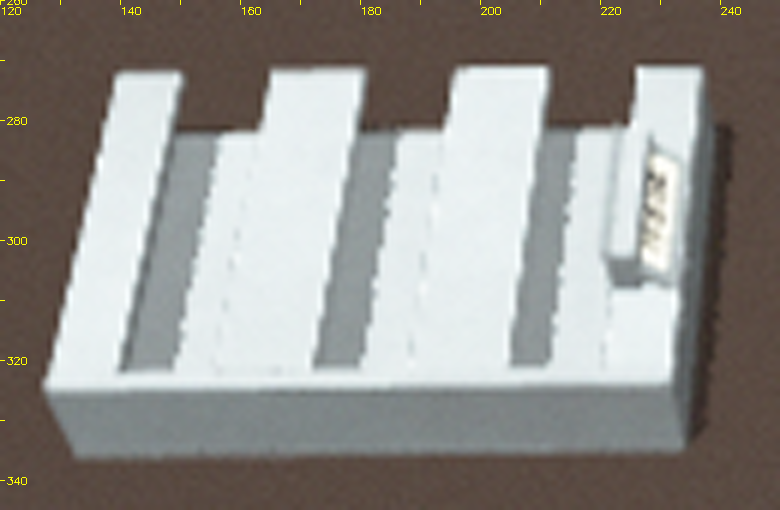

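```bash
cat > fit2.py <<'E'
from h import *
O={'scanner(z50)':dict(z=.05,
 top=[(-75,15,26,110.3,237.2),(-75,-15,26,109.2,251.7),(110,22,-3.6,208.8,241.7),(110,-22,-3.6,206.8,263.8)],
 scene=[(-75,15,26,497.9,182.9),(-75,-15,26,492.5,175),(-75,15,0,496,190),(110,-22,-3.6,416,198.75),(110,22,-3.6,423.1,211.9),(70.4,-22,36,433.5,183.1),(70.4,22,36,442.3,196.9),(85.6,22,-28,430.4,215.9)]),
'rack':dict(z=0,
 top=[(125,99,42,442.6,182.4),(125,-99,42,535.4,215),(0,-99,42,517.6,273.4),(0,99,42,422.4,240),(65,88.2,53.2,438,209.6)],
 scene=[(125,-99,42,127.5,324.7),(125,99,42,232,324),(0,99,42,237.2,271.3),(0,-99,42,139.5,272.2),(125,-99,0,132.5,336.3),(125,99,0,234,335)])}
for k,d in O.items():
  for cams in (['top','scene'],['top'],['scene']):
    def f(p):
        r=[]
        for cam in cams:
            M=np.array([q[:3] for q in d[cam]],float)
            r.append((proj(cam,place(p,M,d['z']))-np.array([q[3:] for q in d[cam]])).ravel())
        return np.concatenate(r)
    s=least_squares(f,[.5,0,-1 if k[0]=='s' else -.2],x_scale=[.1,.1,.1],loss='soft_l1')
    print(k,cams,s.x,np.rad2deg(s.x[2]),'rms',np.sqrt(np.mean(f(s.x)**2)))
E
python3 fit2.py
```

```text
scanner(z50) ['top', 'scene'] [ 0.5452  0.3708 -1.602 ] -91.79021804066474 rms 1.043269599302963
scanner(z50) ['top'] [ 0.5432  0.37   -1.6147] -92.51361736776941 rms 0.6765653033689792
scanner(z50) ['scene'] [ 0.5471  0.3707 -1.5933] -91.29114836049573 rms 0.8138368786372647
rack ['top', 'scene'] [ 0.5488 -0.2584 -0.3195] -18.307211212460153 rms 1.164815946805495
rack ['top'] [ 0.5459 -0.2603 -0.3201] -18.339341226493517 rms 0.6859976165556807
rack ['scene'] [ 0.5517 -0.2567 -0.3274] -18.756680773938292 rms 0.2656602428802607
```

Measured along the body, A (257,245 in the top view) comes out at 67 mm, which makes it the short module. B (369,245) comes out at 100 mm, the long one. The medium module is absent, and the turquoise pair are decoys. Now I'll go above the scanner for a close wrist-camera look.

```bash
cat >> h.py <<'E'
def down(yawdeg):
    """tool pointing down with tool x at yaw (deg) in world"""
    a=np.deg2rad(yawdeg); x=np.array([np.cos(a),np.sin(a),0]); z=np.array([0,0,-1.]); y=np.cross(z,x)
    return R.from_matrix(np.c_[x,y,z])
def plan(pos,yawdeg):
    s=ctrl.sense(); r=R.from_quat(s['ee_rot']); p=np.array(s['ee_pos'])
    rv=np.rad2deg((r.inv()*down(yawdeg)).as_rotvec()); sh=r.inv().apply(np.array(pos)-p)*1000
    n=max(np.linalg.norm(rv)/7.16,np.linalg.norm(sh)/41.7)
    print('t',round(s['time_s'],2),'turn',rv.round(2),'shift',sh.round(1),'rows>=%.1f'%n,'gap',round(s['finger_gap'],4))
def state():
    s=ctrl.sense(); x=R.from_quat(s['ee_rot']).as_matrix()[:,0]
    print('t',round(s['time_s'],2),'pos',np.round(s['ee_pos'],4),'yaw',np.rad2deg(np.arctan2(x[1],x[0])).round(2),'z',R.from_quat(s['ee_rot']).as_matrix()[:,2].round(3),'gap',round(s['finger_gap'],4),'F',np.round(s['contact_force'],1))
def snap(n,name):
    s=ctrl.sense(); im=eyes.read_camera(n)[:,:,::-1].copy(); cv2.imwrite('pics/'+name+'.png',im)
    np.save('pics/'+name+'.npy',np.r_[s['ee_pos'],s['ee_rot']]); return im,(np.array(s['ee_pos']),np.array(s['ee_rot']))
E
python3 -c "
from h import *
plan([.545,.371,.22],88.2)"
```

```text
t 0.15 turn [-0.1   0.08 68.67] shift [-355.4  -94.    10.4] rows>=9.6 gap 0.0858
```

```bash
python3 -m handwheel '[[[0,0,12,-60,-16,2,1],[0,0,30,-150,-40,5,1],[0,0,50,-260,-70,8,1],[0,0,69,-355,-94,10,1],[0,0,69,-355,-94,10,1],[0,0,69,-355,-94,10,1],[0,0,69,-355,-94,10,1],[0,0,69,-355,-94,10,1],[0,0,69,-355,-94,10,1],[0,0,69,-355,-94,10,1],[0,0,69,-355,-94,10,1],[0,0,69,-355,-94,10,1],[0,0,69,-355,-94,10,1]]]'; python3 -c "
from h import *
state()
im,p=snap('wrist','w1')
for nm,P in dict(rearL=[-75,15,26],rearR=[-75,-15,26],orig=[0,0,26],hd1=[70.4,22,36],hd2=[70.4,-22,36],f1=[110,22,-3.6],f2=[110,-22,-3.6]).items(): print(nm,proj('wrist',place([.5452,.3708,-1.602],P,.05),p))
"
```

```text
time_s: 1.23
ee_pos: [0.5431, 0.3738, 0.2207]
ee_rot: [0.718, 0.696, -0.0, -0.001]
contact_force: [-0.2, -0.8, -0.6]
finger_gap: 0.0851
t 1.23 pos [0.5431 0.3738 0.2207] yaw 88.15 z [-0.002  0.001 -1.   ] gap 0.0851 F [-0.2 -0.8 -0.6]
rearL [[346.2341 124.6535]]
rearR [[307.0625 124.6571]]
orig [[326.6758 219.2413]]
hd1 [[352.8644 303.6071]]
hd2 [[300.4474 303.7209]]
f1 [[348.7746 320.7933]]
f2 [[303.8617 320.8922]]
```

View pics/w1.png

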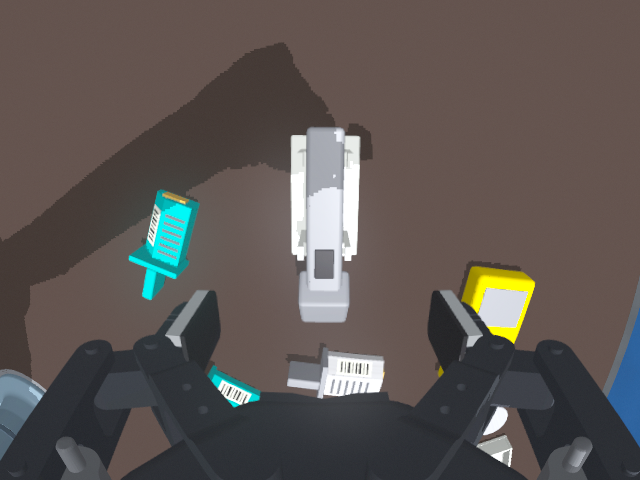

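The scanner is seen at wrist-view pixels (307–345, 128) at the rear to (301–348, 321) at the head front. That is within about 2 mm of the fit, so I'll go straight down to grip it.

```bash
python3 -m handwheel '[[[0,0,0,-1,0.5,20,1],[0,0,0,-2,1,60,1],[0,0,0,-3,1,100,1],[0,0,0,-3,1,135,1],[0,0,0,-3,1,160,1],[0,0,0,-3,1,173,1],[0,0,0,-3,1,178,1],[0,0,0,-3,1,178,1],[0,0,0,-3,1,178,1]]]'; python3 -c "
from h import *
state()
im,p=snap('wrist','w2')
"
```

```text
time_s: 2.03
ee_pos: [0.5467, 0.3702, 0.045]
ee_rot: [0.72, 0.694, 0.001, 0.0]
contact_force: [-0.2, -0.3, -0.0]
finger_gap: 0.0853
t 2.03 pos [0.5467 0.3702 0.045 ] yaw 87.94 z [ 0.002  0.002 -1.   ] gap 0.0853 F [-0.2 -0.3 -0. ]
```

View pics/w2.png

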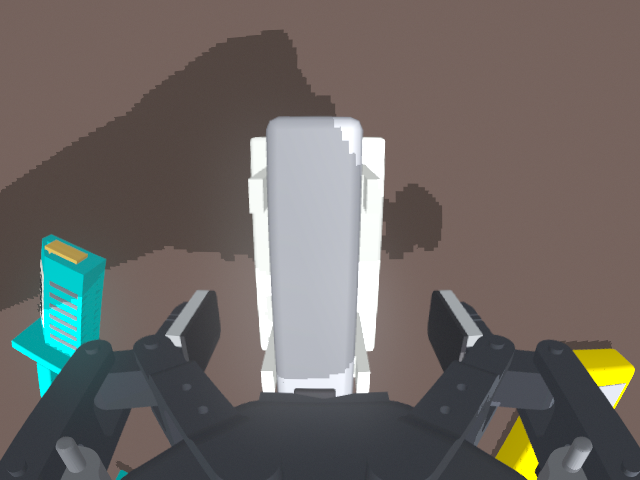

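```bash
python3 -m handwheel '[[[0,0,0,0,-2.5,1,1],[0,0,0,0,-2.5,1,1],[0,0,0,0,-2.5,1,1],[0,0,0,0,-2.5,1,1]]]'; python3 -c "
from h import *
state()
im,p=snap('wrist','w3')
crop(im,200,100,250,300,2,'pics/w3c.png')
"
```

```text
time_s: 2.42
ee_pos: [0.5436, 0.3692, 0.0431]
ee_rot: [0.72, 0.694, 0.001, -0.0]
contact_force: [0.7, -0.6, -0.4]
finger_gap: 0.0855
t 2.42 pos [0.5436 0.3692 0.0431] yaw 87.87 z [ 0.001  0.001 -1.   ] gap 0.0855 F [ 0.7 -0.6 -0.4]
```

View pics/w3c.png

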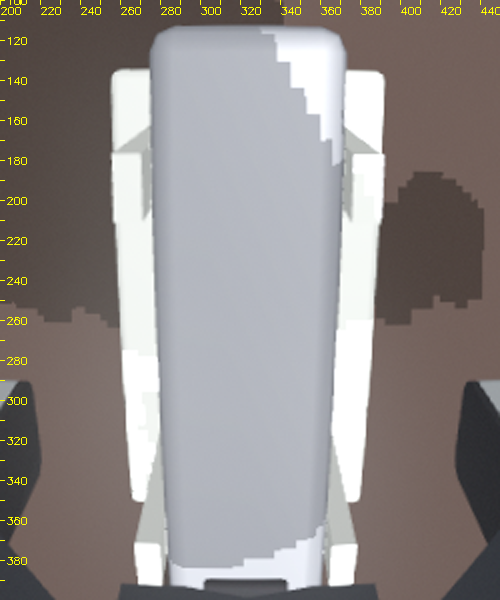

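```bash
python3 -c "
from h import *
a=np.load('pics/w3.npy');p=(a[:3],a[3:])
for y in (.366,.368,.370,.372): print(y,proj('wrist',place([.5437,y,-1.605],[[-75,0,26],[-52,18,12],[-40,18,12]],.05),p).round(1).tolist())
"
```

```text
0.366 [[324.1, 122.8], [376.8, 191.2], [375.7, 225.0]]
0.368 [[323.9, 116.1], [376.7, 185.4], [375.7, 219.4]]
0.37 [[323.6, 109.4], [376.7, 179.6], [375.7, 213.9]]
0.372 [[323.4, 102.7], [376.6, 173.8], [375.7, 208.3]]
```

```bash
python3 -m handwheel '[[[0,0,0,0,0,0,0.5],[0,0,0,0,0,0,0.2],[0,0,0,0,0,0,0],[0,0,0,0,0,0,0],[0,0,0,0,0,0,0],[0,0,0,0,0,0,0],[0,0,0,0,0,0,0],[0,0,0,0,0,0,0],[0,0,0,0,0,0,0],[0,0,0,0,0,0,0]]]'; python3 -c "
from h import *
state()
"
```

```text
time_s: 3.3
ee_pos: [0.5435, 0.3689, 0.0424]
ee_rot: [0.72, 0.694, 0.0, 0.0]
contact_force: [0.6, 0.7, -0.1]
finger_gap: 0.0291
t 3.3 pos [0.5435 0.3689 0.0424] yaw 87.87 z [ 0.  0. -1.] gap 0.0291 F [ 0.6  0.7 -0.1]
```

```bash
python3 -m handwheel '[[[0,0,0,0,0,-5,0],[0,0,0,0,0,-15,0],[0,0,0,0,0,-30,0],[0,0,0,0,0,-50,0],[0,0,0,0,0,-75,0],[0,0,0,0,0,-95,0],[0,0,0,0,0,-105,0],[0,0,0,0,0,-110,0],[0,0,0,0,0,-110,0],[0,0,0,0,0,-110,0]]]'; python3 -c "
from h import *
state()
snap('wrist','w4');im,_=snap('top','t4');crop(im,230,205,160,90,5,'pics/t4c.png')
"
```

```text
time_s: 4.13
ee_pos: [0.5426, 0.3686, 0.1517]
ee_rot: [0.72, 0.694, -0.001, -0.0]
contact_force: [0.1, -0.2, -2.2]
finger_gap: 0.029
t 4.13 pos [0.5426 0.3686 0.1517] yaw 87.87 z [-0.001 -0.001 -1.   ] gap 0.029 F [ 0.1 -0.2 -2.2]
```

View pics/w4.png

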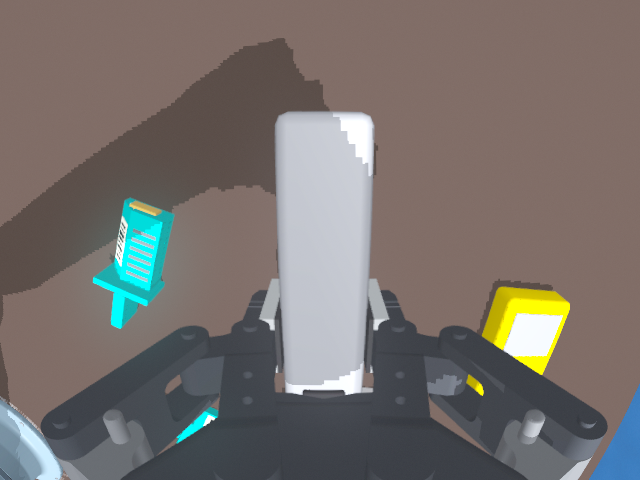

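View pics/t4c.png

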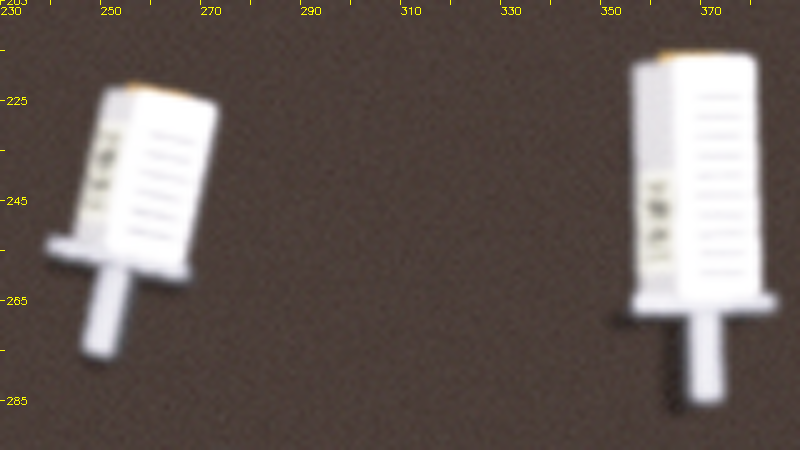

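```bash
cat >> h.py <<'E'
def scanplan(p,label=(32,15.2,18.2),lz=0):
    """p=(x,y,yaw rad) of module; scanner held with TCP at scanner (0.4mm rear), 7.6mm below underside"""
    L=place(p,label)[0]; sy=p[2]-np.pi/2
    O=L-np.array([np.cos(sy)*.1544,np.sin(sy)*.1544,-.0724])
    T=O+[0,0.0004,-.0076]; y=np.rad2deg(p[2])+90
    print('TCP target',T.round(4),'yaw',round(y,2)); plan(T,y)
E
python3 -c "
from h import *
scanplan([.5375,.172,np.deg2rad(-9.3)])"
```

```text
TCP target [0.5965 0.3346 0.083 ] yaw 80.7
t 4.23 turn [-0.14  0.14  7.17] shift [-31.4  55.8  67.4] rows>=2.2 gap 0.0292
```

```bash
python3 -m handwheel '[[[0,0,1,-5,8,0,0],[0,0,3,-15,25,0,0],[0,0,6,-25,45,10,0],[0,0,7.2,-31,55,30,0],[0,0,7.2,-31.4,55.8,50,0],[0,0,7.2,-31.4,55.8,62,0],[0,0,7.2,-31.4,55.8,67,0],[0,0,7.2,-31.4,55.8,67.4,0],[0,0,7.2,-31.4,55.8,67.4,0],[0,0,7.2,-31.4,55.8,67.4,0],[0,0,7.2,-31.4,55.8,67.4,0]]]'; python3 -c "
from h import *
state()
scanplan([.5375,.172,np.deg2rad(-9.3)])
im,_=snap('scene','s5');crop(im,350,150,160,110,5,'pics/s5c.png')
im,_=snap('top','t5');crop(im,100,205,180,100,4,'pics/t5c.png')
"
```

```text
time_s: 5.15
ee_pos: [0.5987, 0.3365, 0.0865]
ee_rot: [0.762, 0.648, 0.001, 0.0]
contact_force: [-0.1, -0.6, -1.7]
finger_gap: 0.0294
t 5.15 pos [0.5987 0.3365 0.0865] yaw 80.71 z [ 0.002  0.002 -1.   ] gap 0.0294 F [-0.1 -0.6 -1.7]
TCP target [0.5965 0.3346 0.083 ] yaw 80.7
t 5.15 turn [ 0.11 -0.12  0.01] shift [-2.2 -1.9  3.5] rows>=0.1 gap 0.0294
```

View pics/s5c.png

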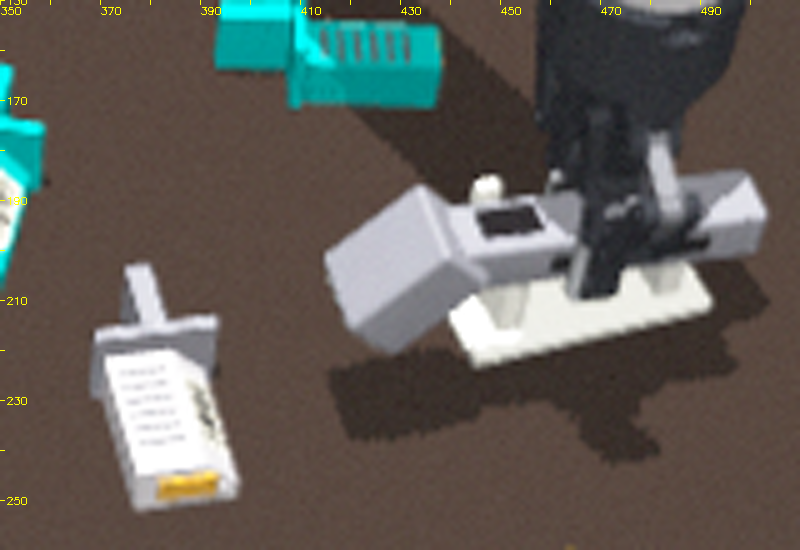

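View pics/t5c.png

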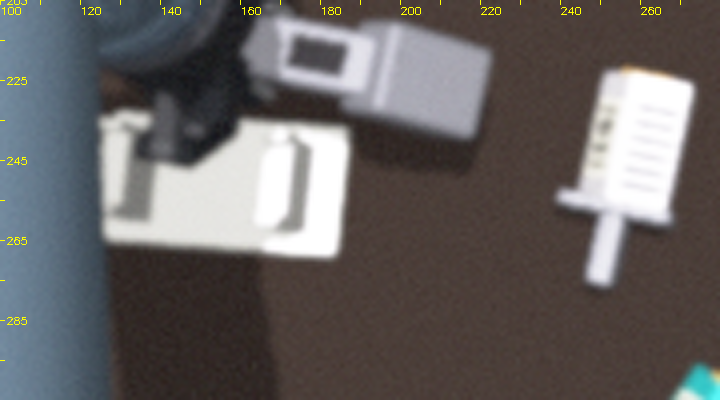

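The scanner's line of sight runs onto the short module's label at about (248,237) in the top view. I'll make a small correction and hold.

```bash
python3 -m handwheel '[[[0,0,0,-0.5,-0.5,1,0],[0,0,0,-0.5,-0.5,1,0],[0,0,0,-0.5,-0.5,1,0],[0,0,0,-0.5,-0.5,1,0],[0,0,0,-0.5,-0.5,1,0],[0,0,0,-0.5,-0.5,1,0],[0,0,0,-0.5,-0.5,1,0],[0,0,0,-0.5,-0.5,1,0],[0,0,0,-0.5,-0.5,1,0],[0,0,0,-0.5,-0.5,1,0],[0,0,0,-0.5,-0.5,1,0],[0,0,0,-0.5,-0.5,1,0],[0,0,0,-0.5,-0.5,1,0],[0,0,0,-0.5,-0.5,1,0],[0,0,0,-0.5,-0.5,1,0],[0,0,0,-0.5,-0.5,1,0],[0,0,0,-0.5,-0.5,1,0],[0,0,0,-0.5,-0.5,1,0],[0,0,0,-0.5,-0.5,1,0],[0,0,0,-0.5,-0.5,1,0]]]'; python3 -c "
from h import *
state()
scanplan([.5375,.172,np.deg2rad(-9.3)])
im,_=snap('scene','s6');crop(im,350,150,160,110,5,'pics/s6c.png')
im,_=snap('top','t6');crop(im,230,205,160,90,5,'pics/t6c.png')
"
```

```text
time_s: 6.92
ee_pos: [0.5973, 0.335, 0.0839]
ee_rot: [0.762, 0.647, -0.0, -0.0]
contact_force: [-0.0, 0.1, -1.4]
finger_gap: 0.0298
t 6.92 pos [0.5973 0.335  0.0839] yaw 80.67 z [-0.  0. -1.] gap 0.0298 F [-0.   0.1 -1.4]
TCP target [0.5965 0.3346 0.083 ] yaw 80.7
t 6.92 turn [-0.   -0.   -0.03] shift [-0.6 -0.7  0.9] rows>=0.0 gap 0.0298
```

View pics/s6c.png

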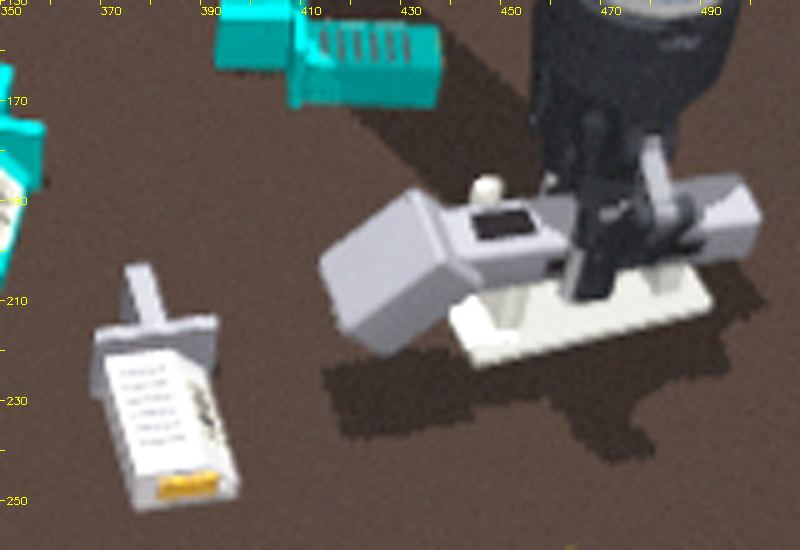

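View pics/t6c.png

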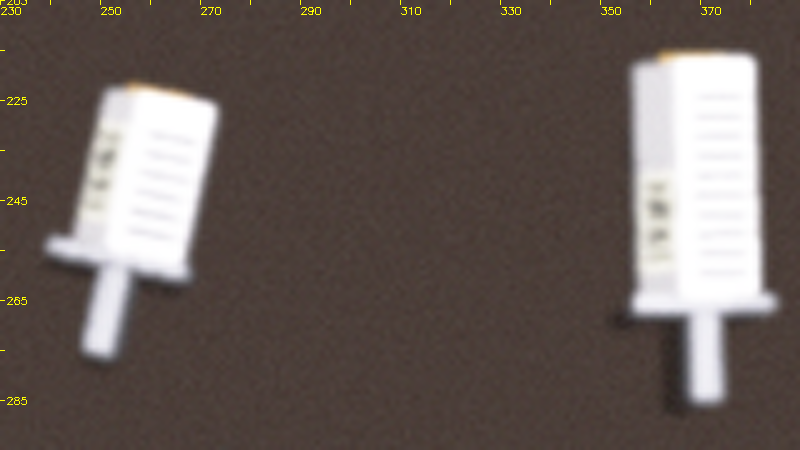

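```bash
python3 -c "
from h import *
s=ctrl.sense();p=np.array(s['ee_pos'])
sc=[p[0],p[1],np.deg2rad(80.67-180)]
P=place(sc,[[110,-22,-3.6],[110,22,-3.6],[70.4,-22,36],[85.6,22,-28],[-75,15,26]],p[2]+.0076)
print(proj('scene',P).round(1), 'seen 413.6,203.6  419,216  432,187.6  425,220.6  502,192.6')
sp=place(sc,[[154.4,0,-72.4],[97.8,0,-15.8]],p[2]+.0076);print(sp)
for A in ([.5375,.172,-.162],[.5365,.1711,-.162],[.5426,.173,-.172]):
  L=place(A,[[32,15.2,18.2],[32,15.2+56.57,18.2+56.57]]);print(np.linalg.norm(sp-L,axis=1))
"
```

```text
[[410.7 200.3]
 [416.2 215.4]
 [431.  185. ]
 [425.9 221.5]
 [501.9 192.3]] seen 413.6,203.6  419,216  432,187.6  425,220.6  502,192.6
[[0.5723 0.1826 0.0191]
 [0.5815 0.2385 0.0757]]
[0.0014 0.0014]
[0.0026 0.0026]
[0.0045 0.005 ]
```

The short reading should be in, with the computed spot error about 1–5 mm. Next is the long module's label.

```bash
python3 -c "
from h import *
scanplan([.5257,-.062,np.deg2rad(2.2)])"
```

```text
TCP target [0.5512 0.1091 0.083 ] yaw 92.2
t 7.02 turn [ -0.     0.   -11.54] shift [-230.4   -8.9    0.9] rows>=5.5 gap 0.0297
```

```bash
python3 -m handwheel '[[[0,0,0,0,0,-10,0],[0,0,-1,-10,0,-25,0],[0,0,-3,-35,-1,-30,0],[0,0,-5,-70,-3,-30,0],[0,0,-7,-108,-4,-30,0],[0,0,-9,-145,-6,-30,0],[0,0,-11,-180,-8,-30,0],[0,0,-11.5,-207,-8.5,-25,0],[0,0,-11.5,-224,-9,-15,0],[0,0,-11.5,-230,-9,-5,0],[0,0,-11.5,-230,-9,0,0],[0,0,-11.5,-230,-9,0,0],[0,0,-11.5,-230,-9,0,0],[0,0,-11.5,-230,-9,0,0],[0,0,-11.5,-230,-9,0,0],[0,0,-11.5,-230,-9,0,0]]]'; python3 -c "
from h import *
state()
scanplan([.5257,-.062,np.deg2rad(2.2)])
im,_=snap('scene','s7');crop(im,240,160,160,110,5,'pics/s7c.png')
im,_=snap('top','t7');crop(im,230,195,160,100,5,'pics/t7c.png')
"
```

```text
time_s: 8.35
ee_pos: [0.5517, 0.111, 0.0842]
ee_rot: [0.693, 0.721, 0.0, 0.0]
contact_force: [-0.6, -0.0, -1.6]
finger_gap: 0.0293
t 8.35 pos [0.5517 0.111  0.0842] yaw 92.29 z [ 0.001  0.001 -1.   ] gap 0.0293 F [-0.6 -0.  -1.6]
TCP target [0.5512 0.1091 0.083 ] yaw 92.2
t 8.35 turn [ 0.05 -0.03  0.09] shift [-1.9 -0.6  1.2] rows>=0.1 gap 0.0293
```

View pics/s7c.png

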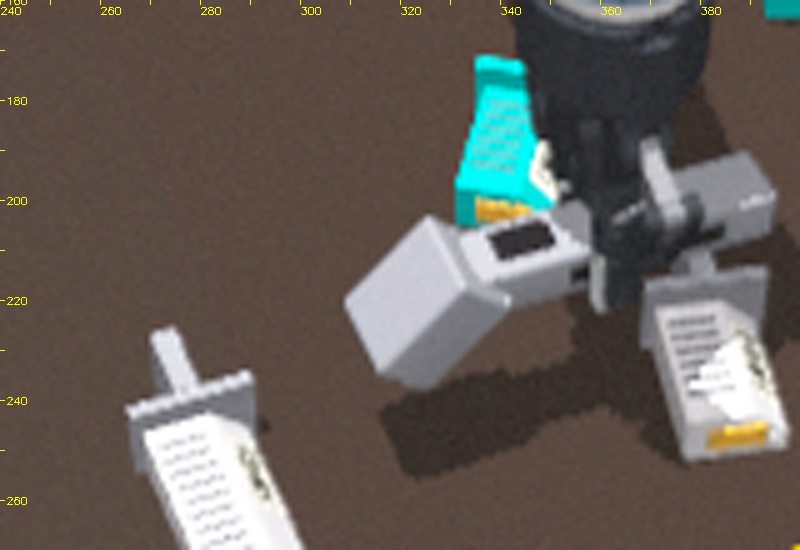

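View pics/t7c.png

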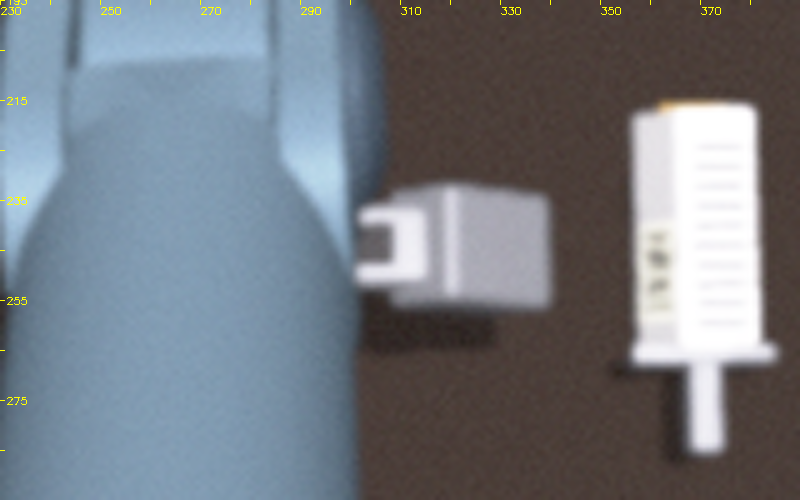

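```bash
python3 -m handwheel '[[[0,0,0,-0.5,0,0.5,0],[0,0,0,-0.5,0,0.5,0],[0,0,0,-0.5,0,0.5,0],[0,0,0,-0.5,0,0.5,0],[0,0,0,-0.5,0,0.5,0],[0,0,0,-0.5,0,0.5,0],[0,0,0,-0.5,0,0.5,0],[0,0,0,-0.5,0,0.5,0],[0,0,0,-0.5,0,0.5,0],[0,0,0,-0.5,0,0.5,0],[0,0,0,-0.5,0,0.5,0],[0,0,0,-0.5,0,0.5,0],[0,0,0,-0.5,0,0.5,0],[0,0,0,-0.5,0,0.5,0],[0,0,0,-0.5,0,0.5,0],[0,0,0,-0.5,0,0.5,0],[0,0,0,-0.5,0,0.5,0],[0,0,0,-0.5,0,0.5,0],[0,0,0,-0.5,0,0.5,0],[0,0,0,-0.5,0,0.5,0]]]'; python3 -c "
from h import *
state()
scanplan([.5257,-.062,np.deg2rad(2.2)])
im,_=snap('wrist','w8')
plan([.5435,.3689,.11],87.87)
"
```

```text
time_s: 10.12
ee_pos: [0.5512, 0.109, 0.0834]
ee_rot: [0.694, 0.72, -0.0, -0.0]
contact_force: [-0.4, 0.2, -2.1]
finger_gap: 0.0294
t 10.12 pos [0.5512 0.109  0.0834] yaw 92.16 z [-0.  0. -1.] gap 0.0294 F [-0.4  0.2 -2.1]
TCP target [0.5512 0.1091 0.083 ] yaw 92.2
t 10.12 turn [-0.   -0.   -0.04] shift [0.1 0.  0.4] rows>=0.0 gap 0.0294
t 10.17 turn [-0.  -0.   4.3] shift [260.    2.2 -26.6] rows>=6.3 gap 0.0294
```

View pics/w8.png

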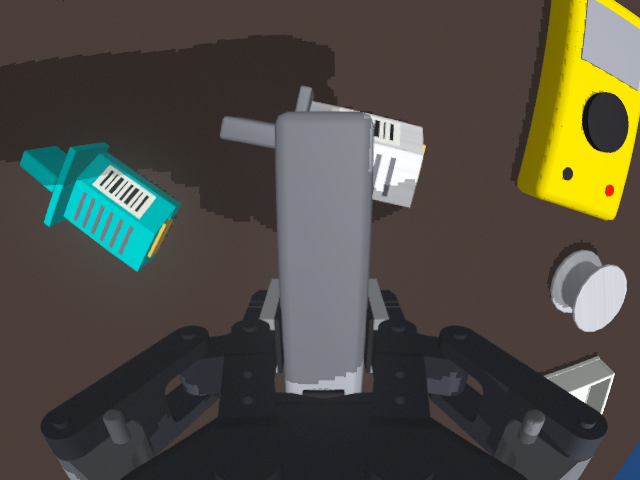

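Both readings are done and the scanner hasn't slipped in the grip. Returning it to the cradle.

```bash
python3 -m handwheel '[[[0,0,0,2,0,-12,0],[0,0,0,10,0,-25,0],[0,0,0.5,30,0,-35,0],[0,0,1,62,0.5,-35,0],[0,0,1.5,100,1,-35,0],[0,0,2,140,1,-35,0],[0,0,3,178,1.5,-35,0],[0,0,4,212,2,-35,0],[0,0,4.3,238,2,-35,0],[0,0,4.3,254,2,-33,0],[0,0,4.3,260,2,-30,0],[0,0,4.3,260,2.2,-27,0],[0,0,4.3,260,2.2,-27,0],[0,0,4.3,260,2.2,-27,0],[0,0,4.3,260,2.2,-27,0],[0,0,4.3,260,2.2,-27,0]]]'; python3 -c "
from h import *
state()
plan([.5435,.3689,.0424],87.87)
"
```

```text
time_s: 11.5
ee_pos: [0.5445, 0.3664, 0.1106]
ee_rot: [0.721, 0.693, -0.0, 0.0]
contact_force: [-0.8, 0.6, -1.9]
finger_gap: 0.0291
t 11.5 pos [0.5445 0.3664 0.1106] yaw 87.67 z [ 0.    -0.001 -1.   ] gap 0.0291 F [-0.8  0.6 -1.9]
t 11.5 turn [ 0.02  0.05 -0.2 ] shift [ 2.5 -1.1 68.2] rows>=1.6 gap 0.0291
```

```bash
python3 -m handwheel '[[[0,0,0,1.5,-0.5,5,0],[0,0,0,1.5,-0.5,18,0],[0,0,0,1.5,-0.5,35,0],[0,0,0,1.5,-0.5,45,0],[0,0,0,1.5,-0.5,50,0],[0,0,0,1.5,-0.5,52,0],[0,0,0,1.5,-0.5,52,0],[0,0,0,1.5,-0.5,52,0]]]'; python3 -c "
from h import *
state()
plan([.5435,.3695,.0424],87.87)
im,_=snap('wrist','w9')
"
```

```text
time_s: 12.17
ee_pos: [0.5436, 0.3707, 0.0587]
ee_rot: [0.72, 0.694, 0.0, 0.0]
contact_force: [-0.5, -0.3, -0.7]
finger_gap: 0.0293
t 12.17 pos [0.5436 0.3707 0.0587] yaw 87.86 z [ 0.001  0.    -1.   ] gap 0.0293 F [-0.5 -0.3 -0.7]
t 12.17 turn [ 0.04 -0.03 -0.01] shift [-1.2 -0.  16.3] rows>=0.4 gap 0.0293
```

View pics/w9.png

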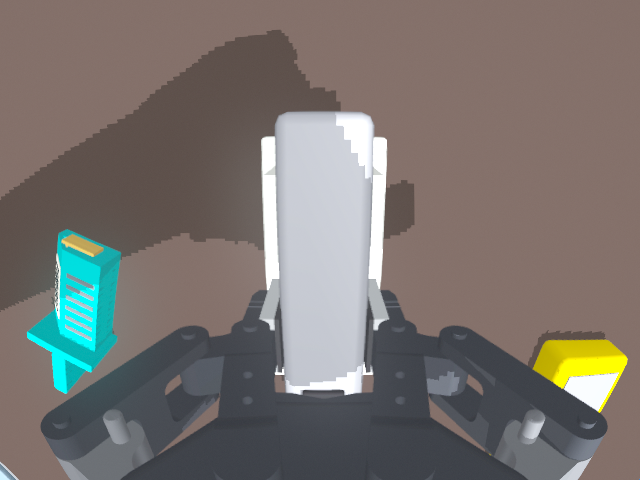

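```bash
python3 -m handwheel '[[[0,0,0,-1,0,4,0],[0,0,0,-1,0,8,0],[0,0,0,-1,0,12,0],[0,0,0,-1,0,14,0],[0,0,0,-1,0,15,0],[0,0,0,-1,0,15.5,0],[0,0,0,-1,0,15.5,0],[0,0,0,-1,0,15.5,0]]]'; python3 -c "
from h import *
state()
"
```

```text
time_s: 12.88
ee_pos: [0.5431, 0.3695, 0.043]
ee_rot: [0.72, 0.694, 0.0, 0.0]
contact_force: [0.5, -0.6, -2.6]
finger_gap: 0.0293
t 12.88 pos [0.5431 0.3695 0.043 ] yaw 87.87 z [ 0.  0. -1.] gap 0.0293 F [ 0.5 -0.6 -2.6]
```

```bash
python3 -m handwheel '[[[0,0,0,0,0,0.6,0],[0,0,0,0,0,0.6,0.3],[0,0,0,0,0,0.6,0.6],[0,0,0,0,0,0.6,1],[0,0,0,0,0,0.6,1],[0,0,0,0,0,0.6,1],[0,0,0,0,0,0.6,1],[0,0,0,0,0,0.6,1]]]'; python3 -c "
from h import *
state()
"; python3 -m handwheel '[[[0,0,0,0,0,-5,1],[0,0,0,0,0,-20,1],[0,0,0,0,0,-50,1],[0,0,0,0,0,-90,1],[0,0,0,0,0,-130,1],[0,0,0,0,0,-160,1],[0,0,0,0,0,-178,1],[0,0,0,0,0,-178,1],[0,0,0,0,0,-178,1]]]'; python3 -c "
from h import *
state()
im,p=snap('wrist','w10')
im,_=snap('top','t10')
print(proj('wrist',place([.5437,.3685,-1.605],[[-75,15,26],[-75,-15,26],[110,22,-3.6],[110,-22,-3.6]],.05),p))
"
```

```text
time_s: 13.55
ee_pos: [0.5431, 0.3695, 0.0424]
ee_rot: [0.72, 0.694, 0.0, 0.0]
contact_force: [-0.1, 0.3, -0.3]
finger_gap: 0.0857
t 13.55 pos [0.5431 0.3695 0.0424] yaw 87.87 z [ 0.  0. -1.] gap 0.0857 F [-0.1  0.3 -0.3]
time_s: 14.3
ee_pos: [0.5442, 0.37, 0.2233]
ee_rot: [0.72, 0.694, 0.002, 0.0]
contact_force: [-0.0, -0.6, -1.3]
finger_gap: 0.0857
t 14.3 pos [0.5442 0.37   0.2233] yaw 87.85 z [ 0.004  0.003 -1.   ] gap 0.0857 F [-0.  -0.6 -1.3]
[[341.3709 123.2876]
 [302.5601 123.4666]
 [345.262  318.7785]
 [300.5486 319.0155]]
```

View pics/w10.png

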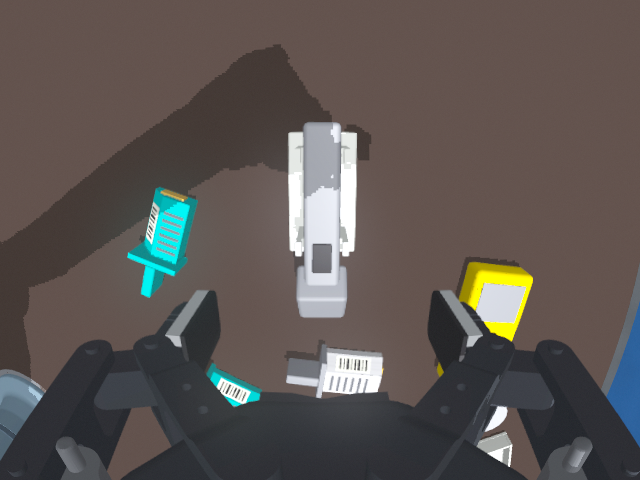

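View pics/t10.png

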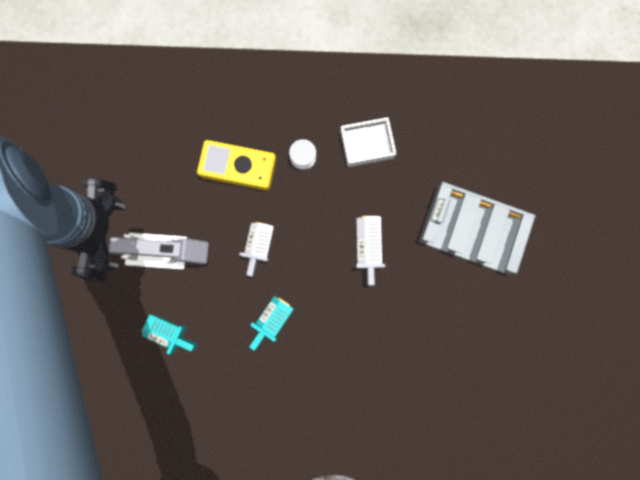

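The scanner lies in its cradle at (302–341,122) to (298–346,317), as before, and the modules are unmoved. Next I'll hover over the long module with tool x along the module.

```bash
python3 -c "
from h import *
print(ctrl.sense()['joints'])
plan([.5015,-.063,.2],2.2)"
```

```text
[-0.9517  0.4213  0.3802  1.6068 -0.1674  1.1477 -0.5697]
t 14.4 turn [-0.03  0.12 85.67] shift [-433.2  -24.5   19.9] rows>=12.0 gap 0.0854
```

```bash
python3 -m handwheel '[[[0,0,4,-20,-1,2,1],[0,0,12,-60,-4,5,1],[0,0,20,-100,-7,8,1],[0,0,30,-150,-10,12,1],[0,0,40,-200,-12,14,1],[0,0,50,-250,-14,16,1],[0,0,60,-300,-17,18,1],[0,0,70,-350,-20,20,1],[0,0,80,-400,-23,20,1],[0,0,85.7,-425,-24.5,20,1],[0,0,85.7,-433,-24.5,20,1],[0,0,85.7,-433,-24.5,20,1],[0,0,85.7,-433,-24.5,20,1],[0,0,85.7,-433,-24.5,20,1],[0,0,85.7,-433,-24.5,20,1],[0,0,85.7,-433,-24.5,20,1],[0,0,85.7,-433,-24.5,20,1],[0,0,85.7,-433,-24.5,20,1]]]'; python3 -c "
from h import *
state()
im,p=snap('wrist','w11')
M=[[-42,6,40],[-42,-6,40],[-6,28,40],[-6,-28,40],[98,-23,26],[98,7.4,26],[98,23,10.4]]
print(proj('wrist',place([.5257,-.062,np.deg2rad(2.2)],M),p).round(1).tolist())
print(proj('wrist',place([.547,-.259,-.32],[[0,99,42],[0,-99,42],[125,-99,42],[125,99,42]]),p).round(1).tolist())
"
```

```text
time_s: 15.9
ee_pos: [0.5023, -0.0617, 0.2]
ee_rot: [1.0, 0.02, -0.0, 0.0]
contact_force: [0.6, 0.5, 0.6]
finger_gap: 0.0854
t 15.9 pos [ 0.5023 -0.0617  0.2   ] yaw 2.28 z [-0.001 -0.    -1.   ] gap 0.0854 F [0.6 0.5 0.6]
[[317.7, 232.8], [331.8, 232.9], [291.1, 191.2], [358.5, 191.3], [352.3, 68.0], [316.1, 67.7], [298.7, 70.6]]
[[450.9, 129.4], [604.5, 213.9], [640.9, 107.9], [496.3, 4.2]]
```

View pics/w11.png

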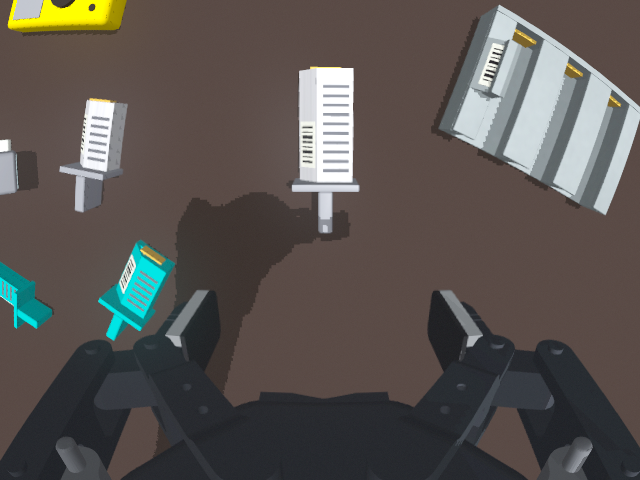

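```bash
python3 -c "
from h import *
im=cv2.imread('pics/w11.png')
crop(im,430,0,210,220,3,'pics/w11r.png')
crop(im,270,50,110,200,3,'pics/w11m.png')
"
```

```text
(no output)
```

View pics/w11r.png

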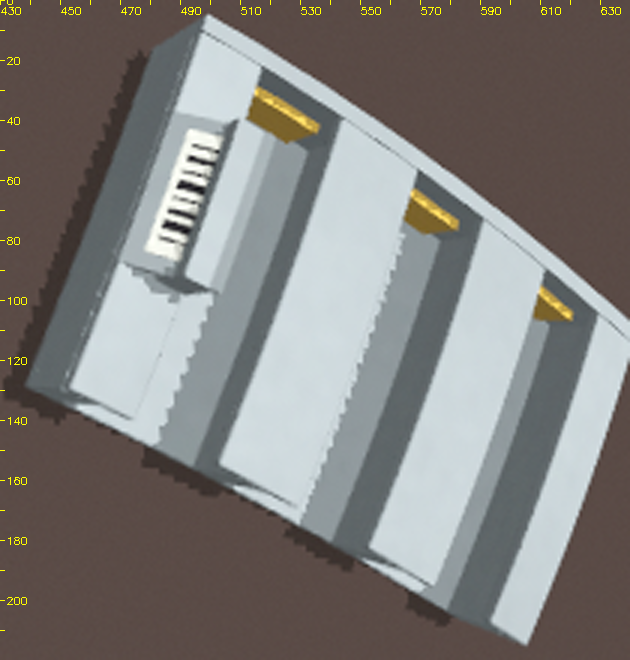

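View pics/w11m.png

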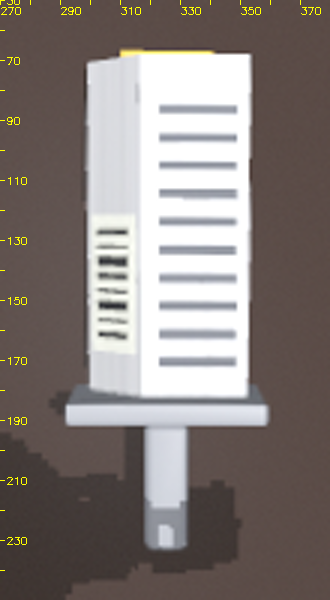

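Long module in the wrist view: tab end at (325,232), plate at (292–359,190), nose at (353,68). That agrees with the fit within about 1 mm, so I'll go down to grip the tab.

```bash
python3 -m handwheel '[[[0,0,0,-0.5,1.5,15,1],[0,0,0,-0.7,1.9,45,1],[0,0,0,-0.7,1.9,85,1],[0,0,0,-0.7,1.9,125,1],[0,0,0,-0.7,1.9,155,1],[0,0,0,-0.7,1.9,175,1],[0,0,0,-0.7,1.9,182,1],[0,0,0,-0.7,1.9,182,1],[0,0,0,-0.7,1.9,182,1],[0,0,0,-0.7,1.9,182,1]]]'; python3 -c "
from h import *
state()
im,p=snap('wrist','w12')
plan([.5017,-.0636,.010],2.2)
"
```

```text
time_s: 16.78
ee_pos: [0.5036, -0.0644, 0.0199]
ee_rot: [1.0, 0.019, 0.002, -0.0]
contact_force: [-0.0, -0.3, 0.3]
finger_gap: 0.0857
t 16.78 pos [ 0.5036 -0.0644  0.0199] yaw 2.18 z [ 0.003  0.    -1.   ] gap 0.0857 F [-0.  -0.3  0.3]
t 16.83 turn [-0.01 -0.22 -0.02] shift [-2.  -0.8 10. ] rows>=0.2 gap 0.0856
```

View pics/w12.png

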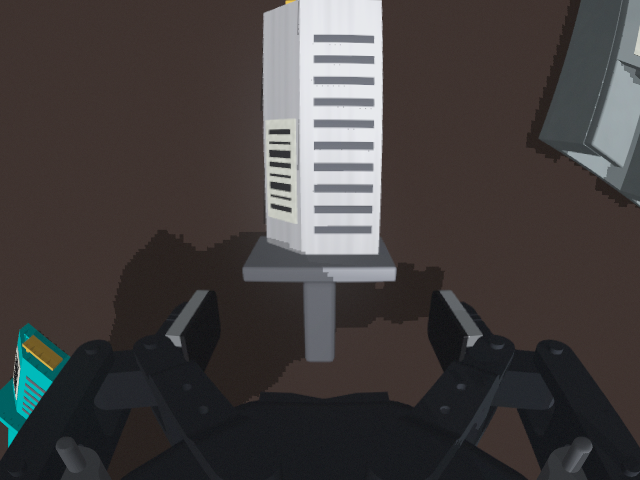

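```bash
python3 -m handwheel '[[[0,0,0,-1,-1,4,1],[0,0,0,-1,-1,8,1],[0,0,0,-1,-1,9,1],[0,0,0,-1,-1,9,1],[0,0,0,-1,-1,9,1]]]'; python3 -c "
from h import *
state()
im,p=snap('wrist','w13')
crop(im,200,200,250,200,3,'pics/w13c.png')
"
```

```text
time_s: 17.25
ee_pos: [0.5007, -0.0633, 0.0093]
ee_rot: [1.0, 0.019, -0.0, -0.0]
contact_force: [0.3, 0.2, 0.5]
finger_gap: 0.0854
t 17.25 pos [ 0.5007 -0.0633  0.0093] yaw 2.17 z [-0.  0. -1.] gap 0.0854 F [0.3 0.2 0.5]
```

View pics/w13c.png

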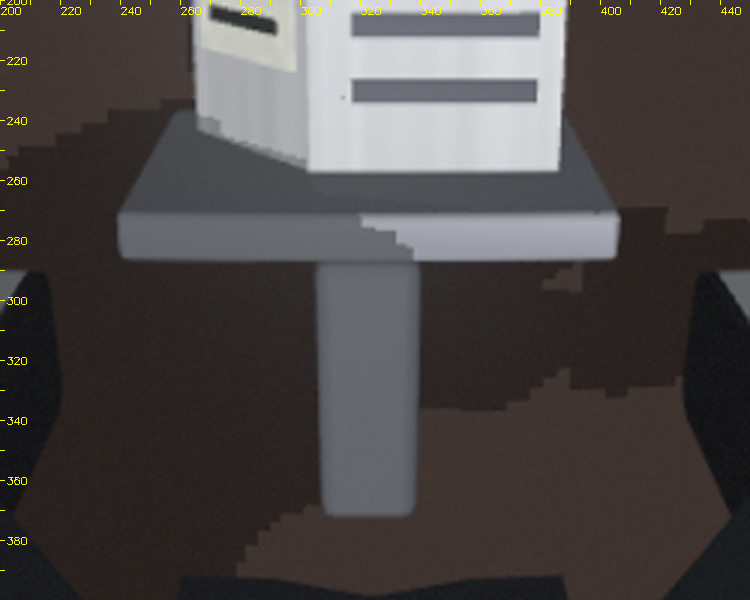

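```bash
python3 -m handwheel '[[[0,0,0,0,0,0,0.5],[0,0,0,0,0,0,0.2],[0,0,0,0,0,0,0],[0,0,0,0,0,0,0],[0,0,0,0,0,0,0],[0,0,0,0,0,0,0],[0,0,0,0,0,0,0],[0,0,0,0,0,0,0],[0,0,0,0,0,0,0],[0,0,0,0,0,0,0],[0,0,0,0,0,0,0],[0,0,0,0,0,0,0]]]'; python3 -m handwheel '[[[0,0,0,0,0,-5,0],[0,0,0,0,0,-15,0],[0,0,0,0,0,-35,0],[0,0,0,0,0,-60,0],[0,0,0,0,0,-80,0],[0,0,0,0,0,-92,0],[0,0,0,0,0,-95,0],[0,0,0,0,0,-95,0],[0,0,0,0,0,-95,0],[0,0,0,0,0,-95,0]]]'; python3 -c "
from h import *
state()
im,p=snap('wrist','w14')
"
```

```text
time_s: 18.3
ee_pos: [0.5008, -0.0633, 0.0094]
ee_rot: [1.0, 0.019, 0.0, -0.0]
contact_force: [-0.8, 1.0, 2.1]
finger_gap: 0.0108
time_s: 19.13
ee_pos: [0.4995, -0.063, 0.1031]
ee_rot: [1.0, 0.019, -0.001, 0.0]
contact_force: [-0.2, -1.0, -1.7]
finger_gap: 0.0112
t 19.13 pos [ 0.4995 -0.063   0.1031] yaw 2.18 z [-0.003 -0.    -1.   ] gap 0.0112 F [-0.2 -1.  -1.7]
```

View pics/w14.png

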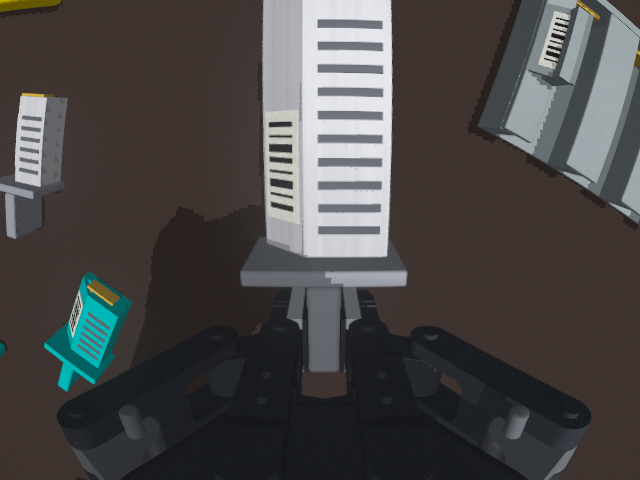

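```bash
python3 -c "
from h import *
a=np.load('pics/w11.npy');p=(a[:3],a[3:])
M=[[0,99,42],[0,-99,42],[125,99,42],[65,88.2,53.2]];U=np.array([[452.7,129.3],[605.7,214.3],[499,5],[491,65]])
f=lambda q:(proj('wrist',place(q,M),p)-U).ravel()
s=least_squares(f,[.547,-.259,-.32]);print(s.x,np.rad2deg(s.x[2]),s.fun.reshape(-1,2).round(1))
r=s.x; yaw=np.rad2deg(r[2])
# held module relation: module origin = TCP + 25mm along tool x
for d in (-98-60,):
  o=place(r,[[d-25,-62,0]])[0]; print('TCP pre',o); plan([o[0],o[1],.10],yaw)
"
```

```text
[ 0.5469 -0.2599 -0.3216] -18.42391583890779 [[-0.8  0.1]
 [-0.8 -0.1]
 [-1.6 -0.5]
 [ 2.8  0.3]]
TCP pre [ 0.3536 -0.2608  0.    ]
t 19.18 turn [ 0.04  0.16 20.6 ] shift [-153.2  192.     3.5] rows>=5.9 gap 0.0114
```

```bash
python3 -c "
from h import *
o=place([.5469,-.2599,-.3216],[[-70,-70,0]])[0]; plan([o[0],o[1],.20],-18.42)"
```

```text
t 19.18 turn [ 0.04  0.16 20.59] shift [-50.5 239.3 -96.8] rows>=6.3 gap 0.0114
```

```bash
python3 -m handwheel '[[[0,0,0,-2,5,-20,0],[0,0,2,-6,20,-45,0],[0,0,6,-14,50,-70,0],[0,0,10,-24,85,-90,0],[0,0,14,-32,120,-97,0],[0,0,18,-40,160,-97,0],[0,0,20.6,-46,195,-97,0],[0,0,20.6,-49,222,-97,0],[0,0,20.6,-50.5,236,-97,0],[0,0,20.6,-50.5,239,-97,0],[0,0,20.6,-50.5,239,-97,0],[0,0,20.6,-50.5,239,-97,0],[0,0,20.6,-50.5,239,-97,0],[0,0,20.6,-50.5,239,-97,0],[0,0,20.6,-50.5,239,-97,0],[0,0,20.6,-50.5,239,-97,0]]]'; python3 -c "
from h import *
state()
im,p=snap('wrist','w15')
print(proj('wrist',place([.5469,-.2599,-.3216],[[0,99,42],[0,-99,42],[125,-99,42],[125,99,42],[65,88.2,53.2]]),p).round(1).tolist())
"
```

```text
time_s: 20.52
ee_pos: [0.4598, -0.3029, 0.2012]
ee_rot: [0.987, -0.159, 0.0, -0.0]
contact_force: [0.7, 0.5, -1.0]
finger_gap: 0.0113
t 20.52 pos [ 0.4598 -0.3029  0.2012] yaw -18.32 z [ 0.     0.001 -1.   ] gap 0.0113 F [ 0.7  0.5 -1. ]
[[133.7, 137.5], [361.5, 129.1], [361.2, -16.3], [135.0, 2.6], [137.1, 62.0]]
```

View pics/w15.png

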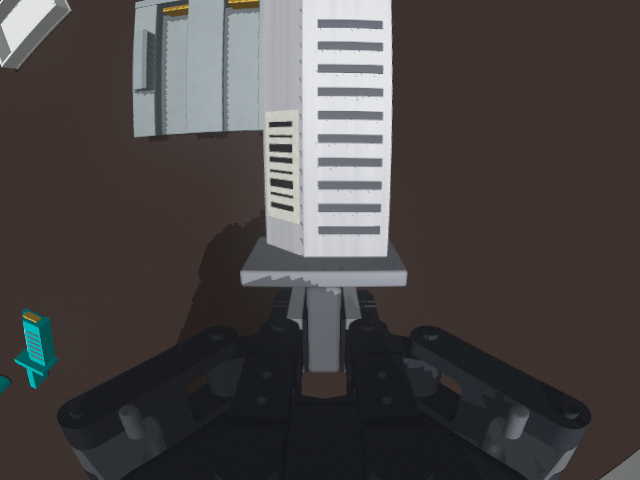

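```bash
python3 -c "
from h import *
im=cv2.imread('pics/w15.png')
crop(im,125,0,150,145,5,'pics/w15r.png')
"
```

```text
(no output)
```

View pics/w15r.png

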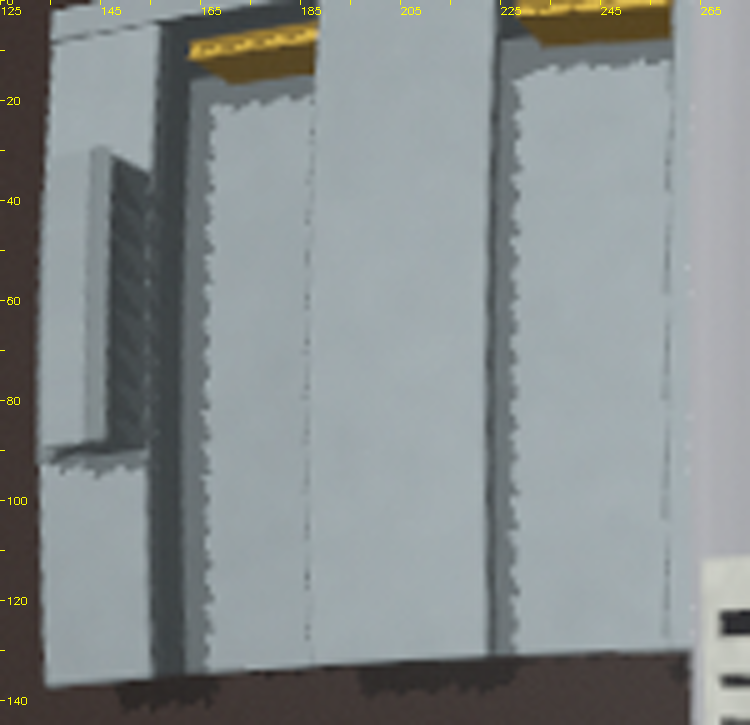

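```bash
python3 -c "
from h import *
a=np.load('pics/w15.npy');p=(a[:3],a[3:])
M=[[0,99,42],[0,77,42],[0,47,42],[0,15,42],[0,-15,42],[125,99,42]];U=np.array([[134.4,137.4],[155.4,135.4],[188.2,133.4],[222.6,132],[258.6,130],[135,2.4]])
f=lambda q:(proj('wrist',place(q,M),p)-U).ravel()
s=least_squares(f,[.547,-.259,-.32]);print(s.x,np.rad2deg(s.x[2]),s.fun.reshape(-1,2).round(1).tolist())
"
```

```text
[ 0.5465 -0.2603 -0.3223] -18.465808069516374 [[-0.2, 0.2], [0.4, 0.3], [-1.0, -0.0], [0.5, -0.6], [-0.1, -0.0], [0.6, 0.3]]
```

```bash
python3 -c "
from h import *
im=cv2.imread('pics/w15.png');crop(im,235,180,180,200,4,'pics/w15m.png')
# module pts in tool frame -> via world
a=np.load('pics/w15.npy');p=(a[:3],a[3:]);r=R.from_quat(a[3:])
def mp(q,M):
  M=np.array(M,float)/1000;c,s=np.cos(q[2]),np.sin(q[2])
  t=np.c_[q[0]+c*M[:,0]+s*M[:,1], q[1]+s*M[:,0]-c*M[:,1], q[3]-M[:,2]] # tool x along module x, tool y=-module y, z down
  return p[0]+r.apply(t)
print(proj('wrist',mp([.025,0,0,.0094],[[-6,28,40],[-6,-28,40],[0,28,40],[0,-28,40],[-42,6,40],[-42,-6,40],[0,7.4,26],[0,-23,26],[80,7.4,26],[80,-23,26]]),p).round(1).tolist())
"
```

```text
[[240.4, 285.5], [405.7, 285.5], [238.9, 269.2], [407.1, 269.1], [307.2, 372.1], [339.1, 372.1], [302.7, 255.3], [385.8, 255.0], [300.9, 29.1], [390.5, 30.9]]
```

View pics/w15m.png

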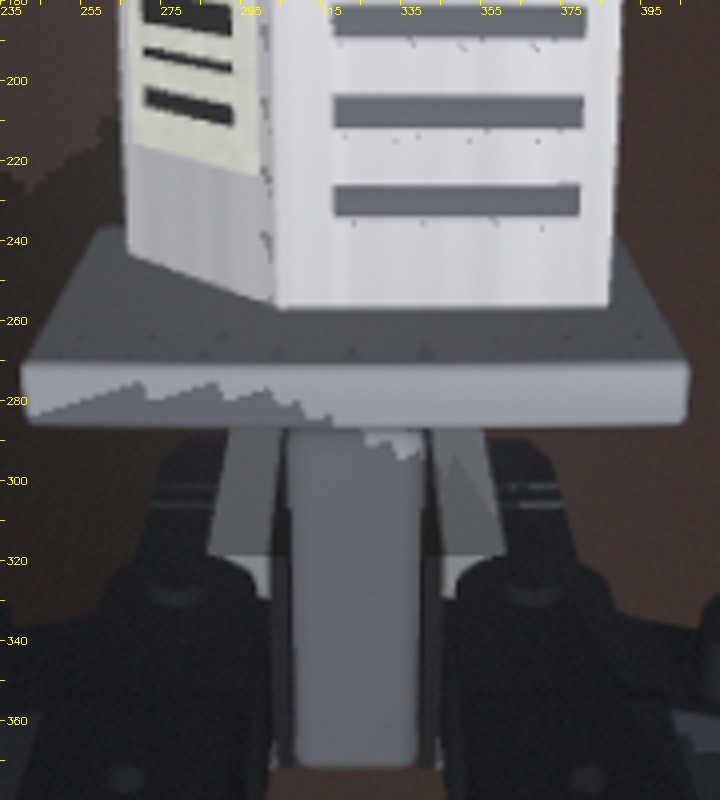

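```bash
cat >> h.py <<'E'
RACK=[.5465,-.2603,np.deg2rad(-18.45)]
def ins(xm,ybay,z,dx=-24.7,dy=.3):
    o=place(RACK,[[xm+dx,ybay+dy,0]])[0]; plan([o[0],o[1],z],np.rad2deg(RACK[2]))
E
python3 -c "
from h import *
ins(-123,-62,.08)"
```

```text
t 20.57 turn [-0.03  0.    0.1 ] shift [-78.9  -6.6 121.3] rows>=3.5 gap 0.0111
```

```bash
python3 -m handwheel '[[[0,0,0.1,-10,-1,3,0],[0,0,0.1,-30,-3,12,0],[0,0,0.1,-55,-5,35,0],[0,0,0.1,-72,-6.5,65,0],[0,0,0.1,-79,-6.6,95,0],[0,0,0.1,-79,-6.6,113,0],[0,0,0.1,-79,-6.6,121,0],[0,0,0.1,-79,-6.6,121,0],[0,0,0.1,-79,-6.6,121,0],[0,0,0.1,-79,-6.6,121,0],[0,0,0.1,-79,-6.6,121,0]]]'; python3 -c "
from h import *
state()
ins(-123,-62,.0175)"
```

```text
time_s: 21.48
ee_pos: [0.3882, -0.2738, 0.0817]
ee_rot: [0.987, -0.161, 0.002, 0.0]
contact_force: [0.7, 0.1, -1.5]
finger_gap: 0.0112
t 21.48 pos [ 0.3882 -0.2738  0.0817] yaw -18.52 z [ 0.003 -0.001 -1.   ] gap 0.0112 F [ 0.7  0.1 -1.5]
t 21.48 turn [ 0.02 -0.19 -0.07] shift [-2.  -1.3 64.2] rows>=1.5 gap 0.0112
```

```bash
python3 -m handwheel '[[[0,0,0,-1,-0.7,10,0],[0,0,0,-1,-0.7,30,0],[0,0,0,-1,-0.7,48,0],[0,0,0,-1,-0.7,58,0],[0,0,0,-1,-0.7,62,0],[0,0,0,-1,-0.7,62.5,0],[0,0,0,-1,-0.7,62.5,0],[0,0,0,-1,-0.7,62.5,0],[0,0,0,-1,-0.7,62.5,0],[0,0,0,-1,-0.7,62.5,0]]]'; python3 -c "
from h import *
state()
ins(-123,-62,.0175)
im,p=snap('wrist','w16')
im,p=snap('top','t16'); crop(im,410,170,150,140,5,'pics/t16c.png')
"
```

```text
time_s: 22.32
ee_pos: [0.3864, -0.2722, 0.0185]
ee_rot: [0.987, -0.161, 0.001, 0.0]
contact_force: [-0.4, 0.3, -1.3]
finger_gap: 0.0113
t 22.32 pos [ 0.3864 -0.2722  0.0185] yaw -18.53 z [ 0.002 -0.001 -1.   ] gap 0.0113 F [-0.4  0.3 -1.3]
t 22.32 turn [ 0.   -0.09 -0.08] shift [ 0.4 -0.2  1. ] rows>=0.0 gap 0.0113
```

View pics/t16c.png

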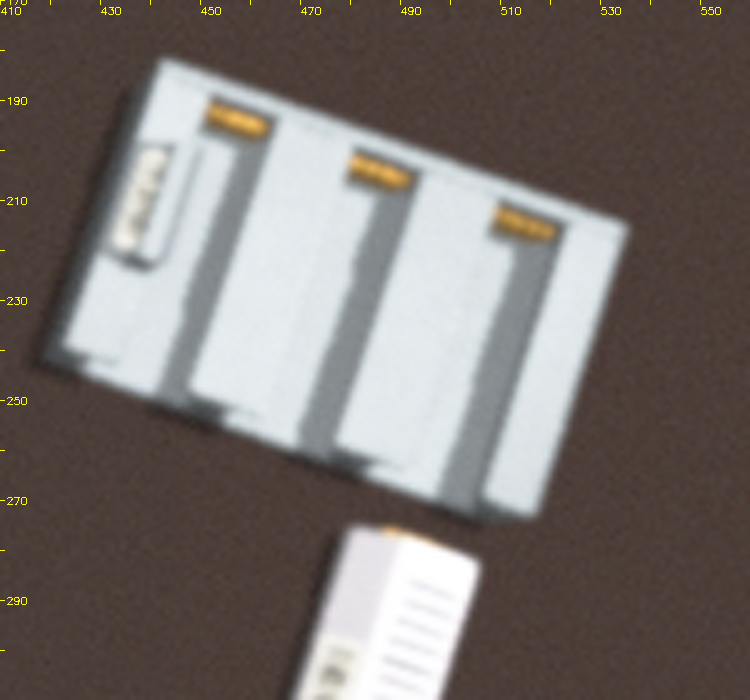

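View pics/w16.png

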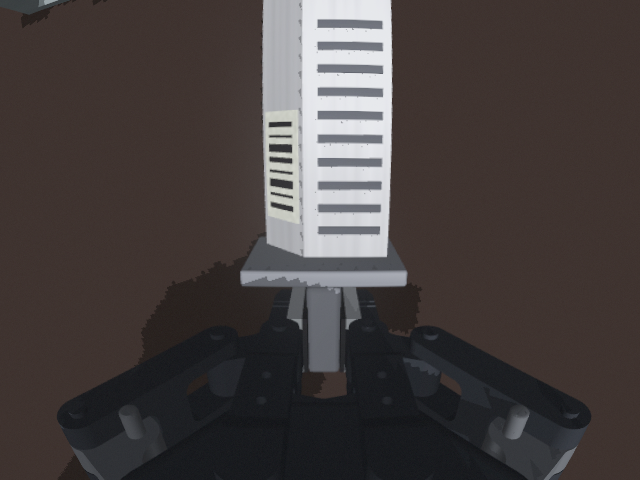

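Top-view check: extending the module's right edge forward from (480,565) in the crop puts it where it should be for bay 2. I'll advance slowly.

```bash
python3 -m handwheel '[[[0,0,0,2,0,0.5,0],[0,0,0,7,-0.2,1,0],[0,0,0,13,-0.2,1,0],[0,0,0,19,-0.2,1,0],[0,0,0,24,-0.2,1,0],[0,0,0,29,-0.2,1,0],[0,0,0,34,-0.2,1,0],[0,0,0,39,-0.2,1,0],[0,0,0,43,-0.2,1,0],[0,0,0,45,-0.2,1,0],[0,0,0,45,-0.2,1,0],[0,0,0,45,-0.2,1,0]]]'; python3 -c "
from h import *
state()
ins(-78,-62,.0175)
im,p=snap('wrist','w17')
im,p=snap('top','t17'); crop(im,410,170,150,140,5,'pics/t17c.png')
"
```

```text
time_s: 23.42
ee_pos: [0.4283, -0.2859, 0.0167]
ee_rot: [0.987, -0.161, -0.0, -0.0]
contact_force: [-0.5, 1.0, -2.0]
finger_gap: 0.011
t 23.42 pos [ 0.4283 -0.2859  0.0167] yaw -18.53 z [-0.  0. -1.] gap 0.011 F [-0.5  1.  -2. ]
t 23.42 turn [ 0.    0.02 -0.08] shift [ 1.3 -0.  -0.8] rows>=0.0 gap 0.011
```

View pics/t17c.png

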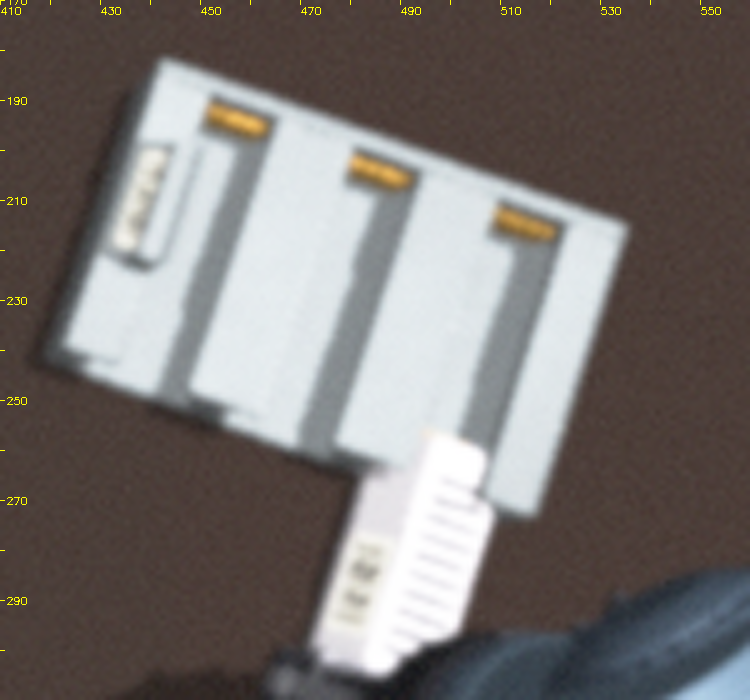

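View pics/w17.png

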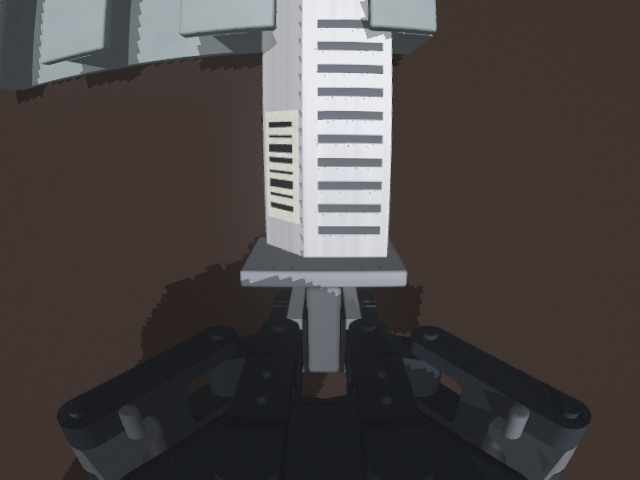

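The nose is inside the bay mouth and the forces are about 2 N. Continuing.

```bash
python3 -m handwheel '[[[0,0,0,3,0,0,0],[0,0,0,8,0,0,0],[0,0,0,14,0,0,0],[0,0,0,20,0,0,0],[0,0,0,26,0,0,0],[0,0,0,32,0,0,0],[0,0,0,38,0,0,0],[0,0,0,44,0,0,0],[0,0,0,50,0,0,0],[0,0,0,56,0,0,0],[0,0,0,62,0,0,0],[0,0,0,67,0,0,0],[0,0,0,69,0,0,0],[0,0,0,69,0,0,0],[0,0,0,69,0,0,0]]]'; python3 -c "
from h import *
state()
ins(0,-62,.0145)
im,p=snap('wrist','w18')
"
```

```text
time_s: 24.77
ee_pos: [0.4937, -0.3079, 0.0167]
ee_rot: [0.987, -0.161, -0.0, -0.0]
contact_force: [0.2, -0.3, -0.8]
finger_gap: 0.0114
t 24.77 pos [ 0.4937 -0.3079  0.0167] yaw -18.54 z [-0.  0. -1.] gap 0.0114 F [ 0.2 -0.3 -0.8]
t 24.77 turn [-0.    0.03 -0.09] shift [10.3 -0.2  2.2] rows>=0.3 gap 0.0114
```

View pics/w18.png

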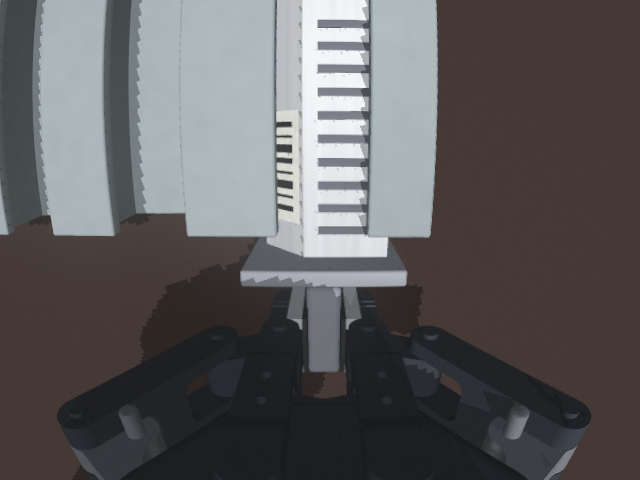

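```bash
python3 -m handwheel '[[[0,0,0,2,0,0.3,0],[0,0,0,4,0,0.8,0],[0,0,0,6,0,1.2,0],[0,0,0,7.5,0,1.6,0],[0,0,0,8.5,0,1.8,0],[0,0,0,9.3,0,1.8,0],[0,0,0,10,0,1.8,0],[0,0,0,10,0,1.8,0],[0,0,0,10,0,1.8,0]]]'; python3 -c "
from h import *
state()
ins(0,-62,.0145)
im,p=snap('wrist','w19');crop(im,170,160,300,150,2,'pics/w19c.png')
"
```

```text
time_s: 25.57
ee_pos: [0.503, -0.3109, 0.0148]
ee_rot: [0.987, -0.161, -0.0, -0.0]
contact_force: [-0.7, 1.6, -1.9]
finger_gap: 0.011
t 25.57 pos [ 0.503  -0.3109  0.0148] yaw -18.55 z [-0.001  0.    -1.   ] gap 0.011 F [-0.7  1.6 -1.9]
t 25.57 turn [-0.01  0.05 -0.1 ] shift [ 0.6 -0.   0.3] rows>=0.0 gap 0.011
```

View pics/w19c.png

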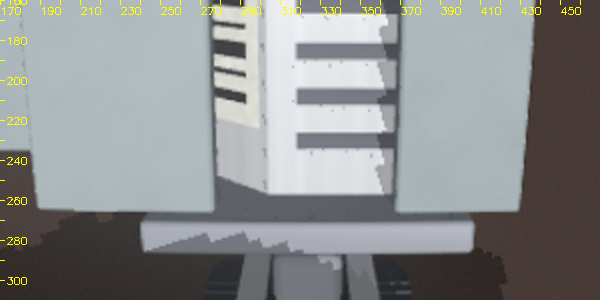

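```bash
python3 -m handwheel '[[[0,0,0,0.5,0,0,0],[0,0,0,1,0,0,0],[0,0,0,1.5,0,0,0],[0,0,0,2,0,0,0],[0,0,0,2.5,0,0,0],[0,0,0,2.5,0,0,0],[0,0,0,2.5,0,0,0]]]'; python3 -c "
from h import *
state()
im,p=snap('wrist','w20');crop(im,170,160,300,150,2,'pics/w20c.png')
"
```

```text
time_s: 26.2
ee_pos: [0.503, -0.3108, 0.0146]
ee_rot: [0.987, -0.161, -0.003, -0.001]
contact_force: [-6.7, 4.2, 4.9]
finger_gap: 0.0113
t 26.2 pos [ 0.503  -0.3108  0.0146] yaw -18.58 z [-0.005  0.004 -1.   ] gap 0.0113 F [-6.7  4.2  4.9]
```

View pics/w20c.png

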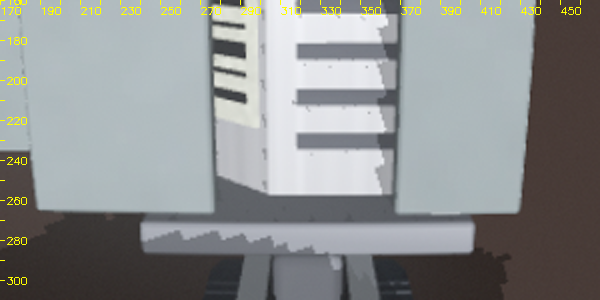

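The push met axial resistance of about 8 N with no further travel. The strip of plate visible above the lips is the 3 mm height difference, so the plate is flush. I'll relax the push and release.

```bash
python3 -m handwheel '[[[0,0,0,-1.5,0,0,0],[0,0,0,-1.5,0,0.3,0],[0,0,0,-1.5,0,0.3,0],[0,0,0,-1.5,0,0.3,0.15],[0,0,0,-1.5,0,0.3,0.3],[0,0,0,-1.5,0,0.3,0.5],[0,0,0,-1.5,0,0.3,0.5],[0,0,0,-1.5,0,0.3,0.5],[0,0,0,-1.5,0,0.3,0.5]]]'; python3 -c "
from h import *
state()
im,p=snap('wrist','w21')
"
```

```text
time_s: 27.0
ee_pos: [0.5049, -0.3116, 0.0149]
ee_rot: [0.987, -0.161, 0.0, 0.0]
contact_force: [1.1, -0.2, 0.3]
finger_gap: 0.0427
t 27.0 pos [ 0.5049 -0.3116  0.0149] yaw -18.52 z [ 0.001 -0.001 -1.   ] gap 0.0427 F [ 1.1 -0.2  0.3]
```

View pics/w21.png

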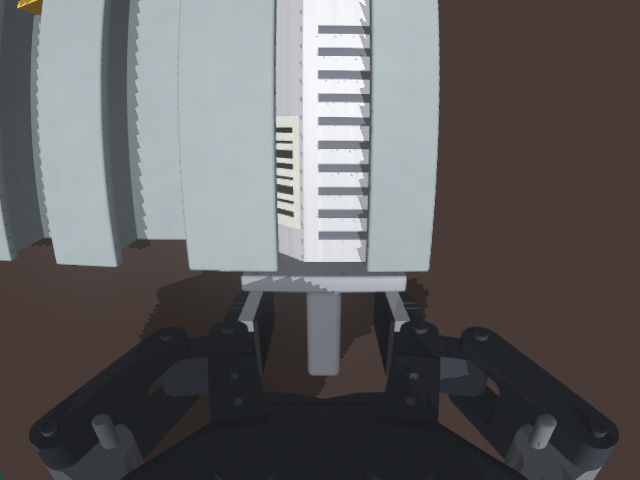

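```bash
python3 -m handwheel '[[[0,0,0,-1,0,-8,0.5],[0,0,0,-1,0,-25,0.5],[0,0,0,-1,0,-55,0.5],[0,0,0,-1,0,-95,0.5],[0,0,0,-1,0,-130,0.5],[0,0,0,-1,0,-150,0.5],[0,0,0,-1,0,-150,1],[0,0,0,-1,0,-150,1],[0,0,0,-1,0,-150,1],[0,0,0,-1,0,-150,1]]]'; python3 -c "
from h import *
state()
im,p=snap('wrist','w22');crop(im,170,60,300,200,2,'pics/w22c.png')
for o in ([0,-62],[-2,-62]): print(proj('wrist',place(RACK,[[o[0]-42,o[1]+6,45],[o[0]-42,o[1]-6,45],[o[0],o[1]+28,45],[o[0],o[1]-28,45],[o[0]-6,o[1]+28,45],[o[0]-6,o[1]-28,45],[0,-99,42],[0,-77,42],[0,-47,42]]),p).round(1).tolist())
im,p=snap('top','t22')
"
```

```text
time_s: 27.88
ee_pos: [0.5024, -0.3101, 0.1632]
ee_rot: [0.987, -0.161, -0.001, -0.001]
contact_force: [0.0, -0.1, -0.1]
finger_gap: 0.0854
t 27.88 pos [ 0.5024 -0.3101  0.1632] yaw -18.52 z [-0.003  0.002 -1.   ] gap 0.0854 F [ 0.  -0.1 -0.1]
[[316.5, 245.0], [332.6, 244.9], [285.3, 189.2], [363.6, 189.0], [285.5, 197.4], [363.5, 197.3], [375.5, 188.4], [345.3, 188.2], [303.7, 188.3]]
[[316.5, 247.5], [332.6, 247.5], [285.4, 191.9], [363.6, 191.8], [285.6, 200.1], [363.4, 200.0], [375.5, 188.4], [345.3, 188.2], [303.7, 188.3]]
```

View pics/w22c.png

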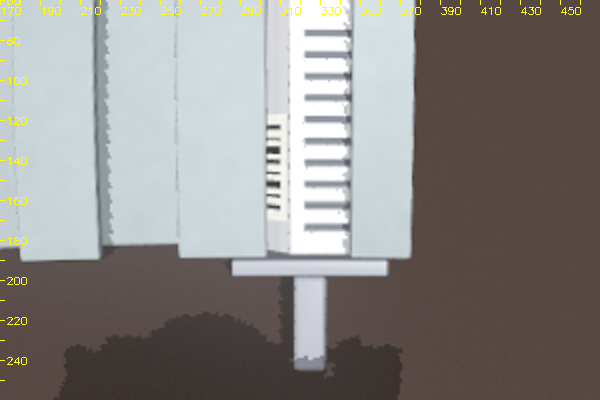

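View pics/t22.png

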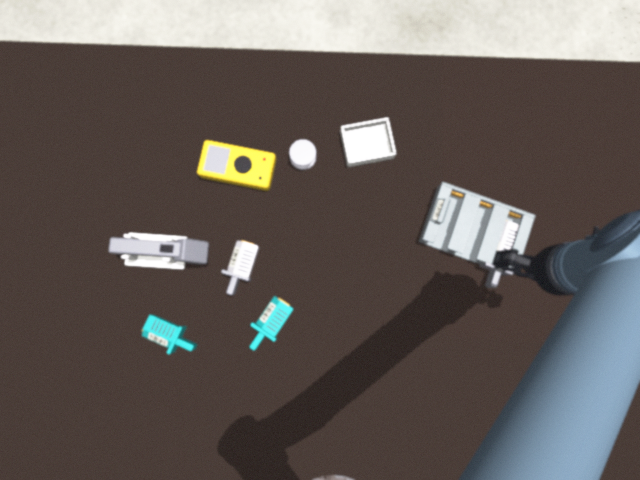

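The long module is home: plate rows 189–197.5 and tab end at 245, against predictions of 189.2, 197.4 and 245.0. The short module has been knocked, though. It is now near (242,265) in the top view, so I'll re-measure it.

```bash
python3 -c "
from h import *
im=cv2.imread('pics/t22.png');crop(im,210,225,80,75,8,'pics/t22c.png')"
```

```text
(no output)
```

View pics/t22c.png

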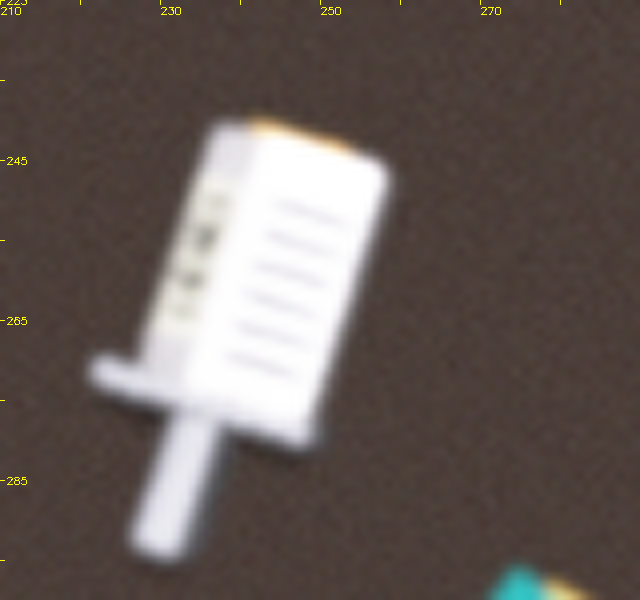

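```bash
python3 -c "
from h import *
D=np.array([(-42,6,40,226.3,293.1),(-42,-6,40,232.9,295),(0,28,40,221.9,269.4),(-6,28,40,221,271.9),(-6,-28,40,248.75,281),(66,-23,26,258.75,245.6),(66,7.4,26,242.3,240),(66,23,10.4,236.9,240.3)])
f=lambda q:(proj('top',place(q,D[:,:3]))-D[:,3:]).ravel()
s=least_squares(f,[.5,.2,-.2]);print(s.x,np.rad2deg(s.x[2]),s.fun.reshape(-1,2).round(1).tolist())
q=s.x; o=place(q,[[-24,0,0]])[0]; plan([o[0],o[1],.2],np.rad2deg(q[2]))
"
```

```text
[ 0.4997  0.2055 -0.2559] -14.659264153888449 [[0.3, -0.2], [-0.5, -0.4], [0.4, -0.1], [0.4, 0.3], [-0.3, -0.9], [-1.2, -0.0], [0.8, 1.4], [0.1, -0.0]]
t 27.98 turn [-0.02  0.18 -3.87] shift [-190.5 -486.6  -36.2] rows>=12.6 gap 0.0854
```

```bash
python3 -m handwheel '[[[0,0,0,-5,-12,-15,1],[0,0,0,-18,-45,-30,1],[0,0,-1,-34,-85,-36,1],[0,0,-1,-50,-125,-36,1],[0,0,-1.5,-65,-165,-36,1],[0,0,-2,-80,-205,-36,1],[0,0,-2,-96,-245,-36,1],[0,0,-2.5,-112,-285,-36,1],[0,0,-3,-128,-325,-36,1],[0,0,-3.5,-143,-365,-36,1],[0,0,-3.9,-158,-405,-36,1],[0,0,-3.9,-174,-443,-36,1],[0,0,-3.9,-185,-472,-36,1],[0,0,-3.9,-190,-485,-36,1],[0,0,-3.9,-190.5,-486.6,-36,1],[0,0,-3.9,-190.5,-486.6,-36,1],[0,0,-3.9,-190.5,-486.6,-36,1],[0,0,-3.9,-190.5,-486.6,-36,1]]]'; python3 -c "
from h import *
state()
im,p=snap('wrist','w23');crop(im,240,50,160,220,3,'pics/w23c.png')
M=[[-42,6,40],[-42,-6,40],[0,28,40],[0,-28,40],[-6,28,40],[-6,-28,40],[66,-23,26],[66,7.4,26],[66,23,10.4]]
print(proj('wrist',place([.4997,.2055,-.2559],M),p).round(1).tolist())
"
```

```text
time_s: 29.48
ee_pos: [0.4777, 0.208, 0.2003]
ee_rot: [0.992, -0.129, -0.0, 0.001]
contact_force: [0.3, -1.2, -0.4]
finger_gap: 0.0855
t 29.48 pos [0.4777 0.208  0.2003] yaw -14.88 z [-0.001 -0.001 -1.   ] gap 0.0855 F [ 0.3 -1.2 -0.4]
[[312.5, 234.6], [326.5, 234.5], [285.4, 186.1], [353.0, 185.8], [285.6, 193.2], [352.9, 192.9], [346.2, 106.6], [310.1, 106.6], [293.0, 107.9]]
```

View pics/w23c.png

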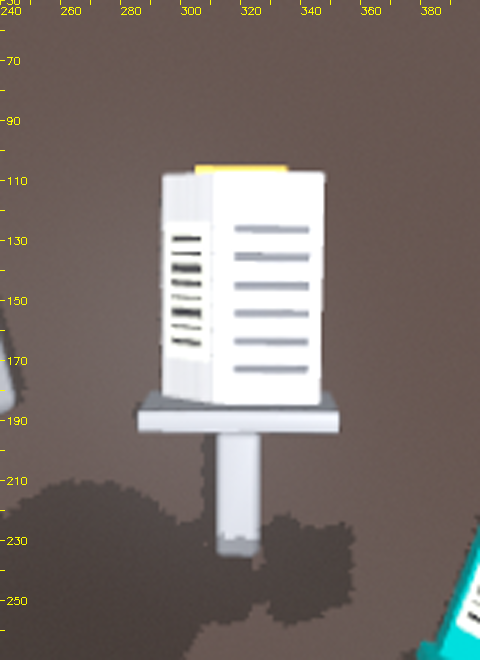

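View pics/w23.png

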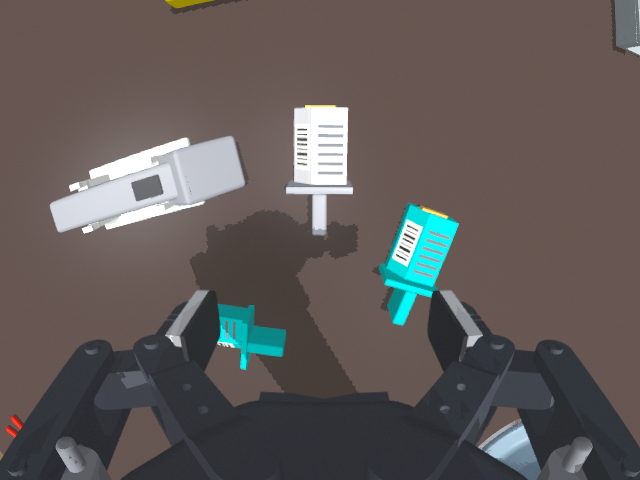

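The short module, confirmed by its aluminium body and 6 ribs, has its tab end at (319.5,234.5) and its plate at 286–353. The pose is confirmed to under 1 mm, so I'll descend.

```bash
python3 -m handwheel '[[[0,0,0,-0.5,-1,15,1],[0,0,0.1,-2,-3,45,1],[0,0,0.1,-2.1,-3.4,85,1],[0,0,0.1,-2.1,-3.4,125,1],[0,0,0.1,-2.1,-3.4,155,1],[0,0,0.1,-2.1,-3.4,175,1],[0,0,0.1,-2.1,-3.4,183,1],[0,0,0.1,-2.1,-3.4,183,1],[0,0,0.1,-2.1,-3.4,183,1],[0,0,0.1,-2.1,-3.4,183,1],[0,0,0.1,-2.1,-3.4,183,1]]]'; python3 -c "
from h import *
state()
plan([.4765,.2117,.0094],-15)
im,p=snap('wrist','w24')
"
```

```text
time_s: 30.45
ee_pos: [0.478, 0.2153, 0.0195]
ee_rot: [0.992, -0.128, 0.001, -0.001]
contact_force: [1.2, 0.4, 0.1]
finger_gap: 0.0854
t 30.45 pos [0.478  0.2153 0.0195] yaw -14.76 z [ 0.003  0.002 -1.   ] gap 0.0854 F [1.2 0.4 0.1]
t 30.45 turn [-0.17 -0.14  0.24] shift [-0.5  3.9 10.1] rows>=0.3 gap 0.0854
```

View pics/w24.png

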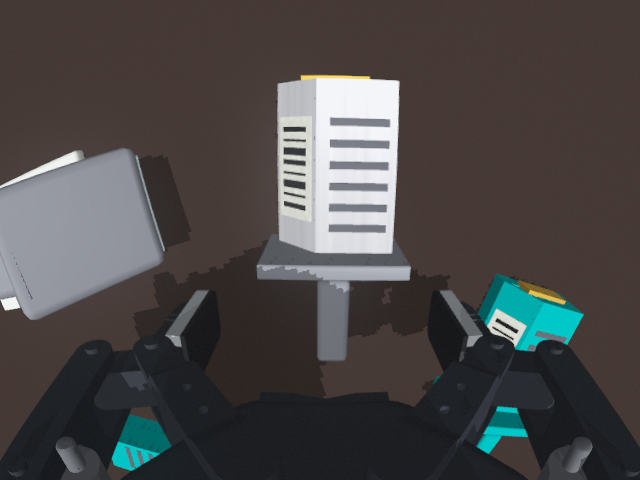

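```bash
python3 -m handwheel '[[[0,0,0.2,-0.5,2,4,1],[0,0,0.2,-0.5,3,8,1],[0,0,0.2,-0.5,3,9,1],[0,0,0.2,-0.5,3,9.5,1],[0,0,0.2,-0.5,3,9.5,1],[0,0,0.2,-0.5,3,9.5,1]]]'; python3 -c "
from h import *
state()
im,p=snap('wrist','w25')
plan([.4765,.2117,.0094],-15)
crop(im,200,200,250,200,3,'pics/w25c.png')
"
```

```text
time_s: 31.0
ee_pos: [0.475, 0.2119, 0.0081]
ee_rot: [0.992, -0.13, -0.0, 0.0]
contact_force: [0.0, 0.0, -0.6]
finger_gap: 0.0855
t 31.0 pos [0.475  0.2119 0.0081] yaw -14.93 z [-0. -0. -1.] gap 0.0855 F [ 0.   0.  -0.6]
t 31.05 turn [0.   0.   0.07] shift [ 1.5 -0.2 -1.3] rows>=0.0 gap 0.0853
```

View pics/w25c.png

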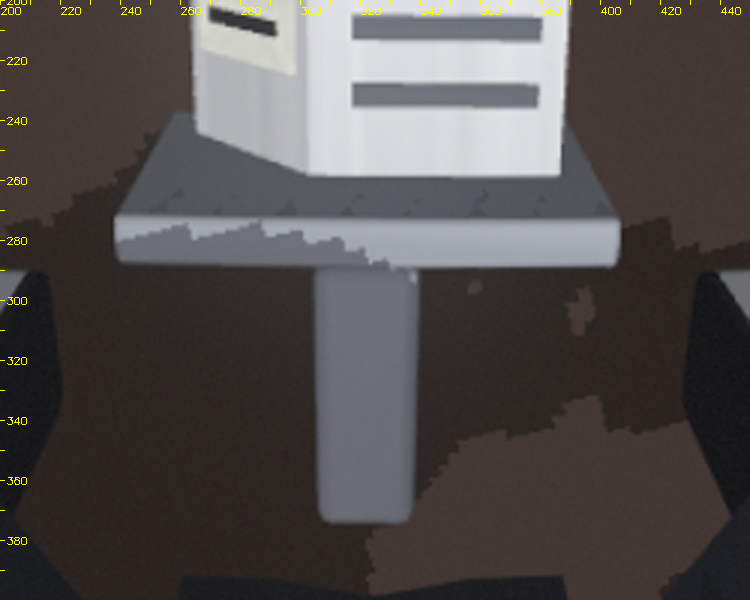

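```bash
python3 -m handwheel '[[[0,0,0.4,0,0,-1,0.5],[0,0,0.4,0,0,-1,0.2],[0,0,0.4,0,0,-1,0],[0,0,0.4,0,0,-1,0],[0,0,0.4,0,0,-1,0],[0,0,0.4,0,0,-1,0],[0,0,0.4,0,0,-1,0],[0,0,0.4,0,0,-1,0],[0,0,0.4,0,0,-1,0],[0,0,0.4,0,0,-1,0],[0,0,0.4,0,0,-1,0],[0,0,0.4,0,0,-1,0]]]'; python3 -m handwheel '[[[0,0,0,0,0,-5,0],[0,0,0,0,0,-15,0],[0,0,0,0,0,-35,0],[0,0,0,0,0,-65,0],[0,0,0,0,0,-100,0],[0,0,0,0,0,-130,0],[0,0,0,0,0,-145,0],[0,0,0,0,0,-150,0],[0,0,0,0,0,-150,0],[0,0,0,0,0,-150,0]]]'; python3 -c "
from h import *
state()
im,p=snap('wrist','w26')
crop(im,235,60,180,130,4,'pics/w26a.png')
crop(im,235,230,180,150,4,'pics/w26b.png')
a=np.load('pics/w26.npy');r=R.from_quat(a[3:])
def mp(q,M):
  M=np.array(M,float)/1000;c,s=np.cos(q[2]),np.sin(q[2])
  t=np.c_[q[0]+c*M[:,0]+s*M[:,1], q[1]+s*M[:,0]-c*M[:,1], q[3]-M[:,2]]
  return a[:3]+r.apply(t)
print(proj('wrist',mp([.025,0,0,.0094],[[0,28,40],[0,-28,40],[-42,6,40],[-42,-6,40],[0,7.4,26],[0,-23,26],[66,7.4,26],[66,-23,26]]),(a[:3],a[3:])).round(1).tolist())
o=place(RACK,[[-70,62,0]])[0]; plan([o[0],o[1],.20],-18.45)
"
```

```text
time_s: 32.05
ee_pos: [0.4751, 0.212, 0.0093]
ee_rot: [0.991, -0.133, -0.0, -0.0]
contact_force: [0.1, 0.0, 3.3]
finger_gap: 0.0113
time_s: 32.88
ee_pos: [0.474, 0.2116, 0.1584]
ee_rot: [0.991, -0.133, -0.001, 0.0]
contact_force: [0.1, 0.5, -2.4]
finger_gap: 0.0111
t 32.88 pos [0.474  0.2116 0.1584] yaw -15.33 z [-0.002 -0.    -1.   ] gap 0.0111 F [ 0.1  0.5 -2.4]
[[239.0, 269.1], [407.1, 269.1], [307.2, 372.1], [339.1, 372.0], [302.7, 255.2], [385.8, 255.0], [300.8, 68.2], [390.9, 69.6]]
t 32.93 turn [0.13 0.12 3.12] shift [128.4 370.  -41.7] rows>=9.4 gap 0.0113
```

View pics/w26a.png

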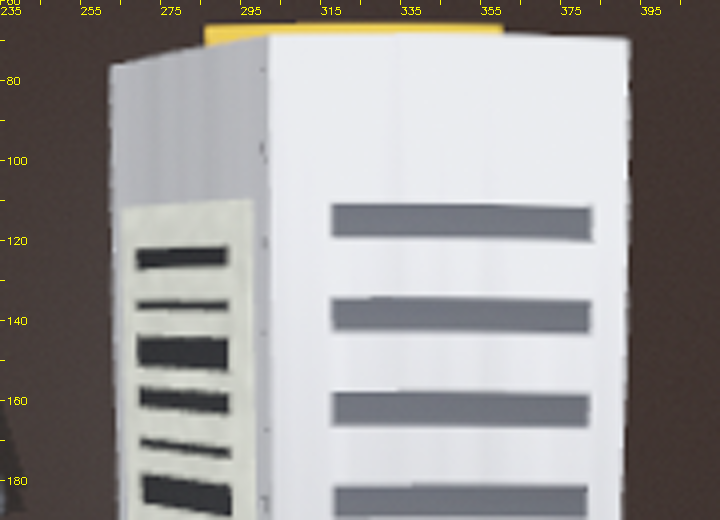

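View pics/w26b.png

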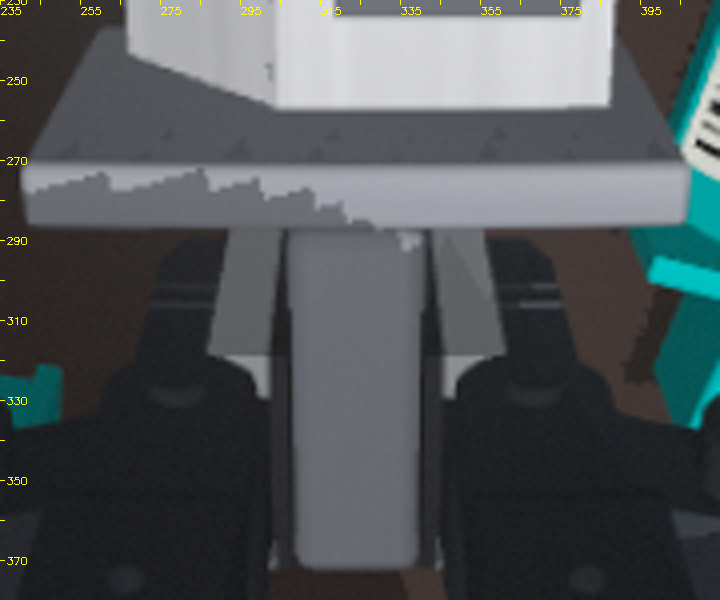

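The short module is held straight (lateral +0.3 mm). Carrying it to bay 0.

```bash
python3 -c "
from h import *
ins(-91,62,.08)"
```

```text
t 32.93 turn [0.13 0.12 3.12] shift [ 83.1 366.9  78.4] rows>=9.2 gap 0.0113
```

```bash
python3 -m handwheel '[[[0,0,0,3,12,0,0],[0,0,0.5,10,45,0,0],[0,0,1,19,84,0,0],[0,0,1.5,28,124,0,0],[0,0,2,37,164,0,0],[0,0,2.5,46,204,5,0],[0,0,3,55,244,15,0],[0,0,3.1,64,284,30,0],[0,0,3.1,72,320,45,0],[0,0,3.1,79,348,60,0],[0,0,3.1,82,362,70,0],[0,0,3.1,83,367,76,0],[0,0,3.1,83,367,78,0],[0,0,3.1,83,367,78,0],[0,0,3.1,83,367,78,0],[0,0,3.1,83,367,78,0]]]'; python3 -c "
from h import *
state()
ins(-91,62,.0175)
im,p=snap('wrist','w27')
M=[[0,99,42],[0,77,42],[0,47,42],[0,15,42],[0,-15,42]]
print(proj('wrist',place(RACK,M),p).round(1).tolist())
"
```

```text
time_s: 34.27
ee_pos: [0.4589, -0.1622, 0.0815]
ee_rot: [0.987, -0.159, 0.0, -0.0]
contact_force: [0.7, -0.2, -0.9]
finger_gap: 0.0107
t 34.27 pos [ 0.4589 -0.1622  0.0815] yaw -18.24 z [ 0.001  0.001 -1.   ] gap 0.0107 F [ 0.7 -0.2 -0.9]
t 34.27 turn [-0.06 -0.03  0.21] shift [-1.6  3.1 64. ] rows>=1.5 gap 0.0107
[[255.3, 42.1], [300.0, 40.4], [361.7, 40.9], [425.5, 45.0], [480.5, 51.5]]
```

View pics/w27.png

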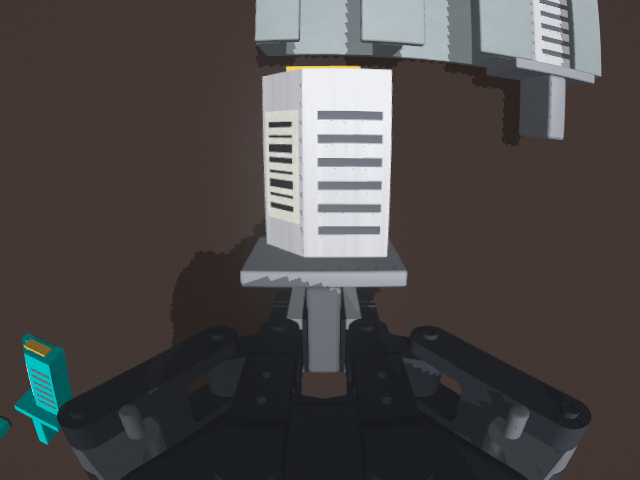

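```bash
python3 -m handwheel '[[[0,0,0.2,-1,2,10,0],[0,0,0.2,-1,2.5,30,0],[0,0,0.2,-1,2.5,48,0],[0,0,0.2,-1,2.5,58,0],[0,0,0.2,-1,2.5,62,0],[0,0,0.2,-1,2.5,63,0],[0,0,0.2,-1,2.5,63,0],[0,0,0.2,-1,2.5,63,0],[0,0,0.2,-1,2.5,63,0],[0,0,0.2,-1,2.5,63,0]]]'; python3 -c "
from h import *
state()
ins(-91,62,.0170)
im,p=snap('wrist','w28')
im,p=snap('top','t28'); crop(im,410,170,150,140,5,'pics/t28c.png')
"
```

```text
time_s: 35.15
ee_pos: [0.457, -0.1662, 0.0189]
ee_rot: [0.987, -0.162, 0.001, -0.0]
contact_force: [-0.5, -0.2, -2.0]
finger_gap: 0.0109
t 35.15 pos [ 0.457  -0.1662  0.0189] yaw -18.63 z [ 0.002 -0.    -1.   ] gap 0.0109 F [-0.5 -0.2 -2. ]
t 35.15 turn [-0.02 -0.09 -0.18] shift [-1.  -1.4  1.9] rows>=0.1 gap 0.0109
```

View pics/w28.png

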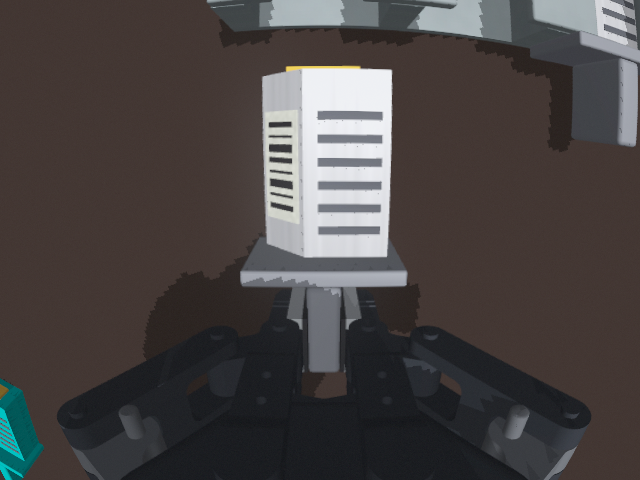

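View pics/t28c.png

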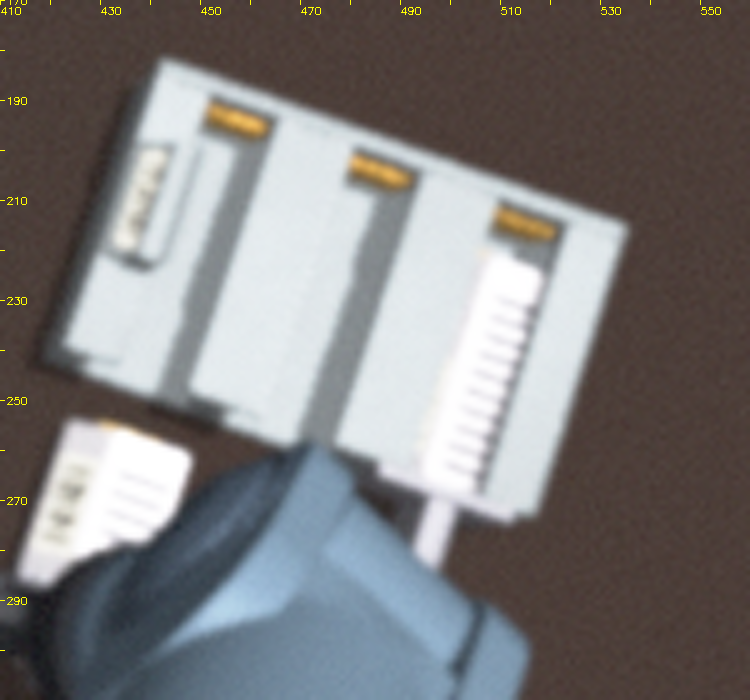

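```bash
python3 -c "
from h import *
a=np.load('pics/t28.npy');r=R.from_quat(a[3:])
def mp(M,q=(.0247,.0003,0,.0094)):
  M=np.array(M,float)/1000
  t=np.c_[q[0]+M[:,0], q[1]-M[:,1], q[3]-M[:,2]]
  return a[:3]+r.apply(t)
z=lambda u:((u-[410,170])*5).round(0).tolist()
print('mod nose ridge,right,left',z(proj('top',mp([[66,7.4,26],[66,-23,26],[66,23,10.4]]))))
print('rack',z(proj('top',place(RACK,[[0,99,42],[0,77,42],[0,47,42],[0,15,42],[0,-99,42],[125,99,42],[125,-99,42]]))))
im=cv2.imread('pics/t28.png');crop(im,410,225,70,60,10,'pics/t28d.png')
im=cv2.imread('pics/t22.png');crop(im,410,225,70,60,10,'pics/t22d.png')
"
```

```text
mod nose ridge,right,left [[116.0, 430.0], [188.0, 456.0], [71.0, 421.0]]
rack [[65.0, 346.0], [117.0, 365.0], [188.0, 390.0], [264.0, 417.0], [534.0, 514.0], [162.0, 60.0], [625.0, 225.0]]
```

View pics/t28d.png

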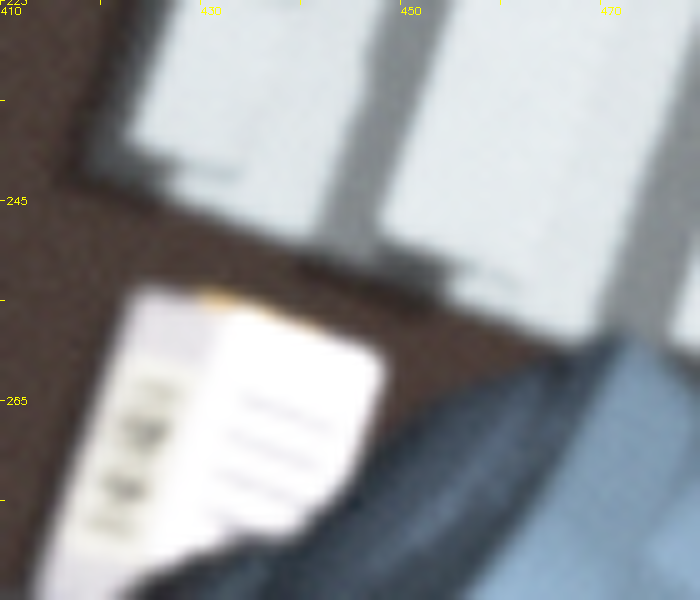

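```bash
python3 -m handwheel '[[[0,0,-0.1,0,-1,1,0],[0,0,-0.1,2,-1,1.2,0],[0,0,-0.1,6,-1,1.2,0],[0,0,-0.1,11,-1,1.2,0],[0,0,-0.1,16,-1,1.2,0],[0,0,-0.1,21,-1,1.2,0],[0,0,-0.1,26,-1,1.2,0],[0,0,-0.1,31,-1,1.2,0],[0,0,-0.1,34,-1,1.2,0],[0,0,-0.1,36,-1,1.2,0],[0,0,-0.1,36,-1,1.2,0],[0,0,-0.1,36,-1,1.2,0]]]'; python3 -c "
from h import *
state()
ins(-55,62,.0170)
im,p=snap('wrist','w29')
"
```

```text
time_s: 36.25
ee_pos: [0.4905, -0.1766, 0.0169]
ee_rot: [0.987, -0.161, -0.0, -0.0]
contact_force: [0.6, -0.5, -2.5]
finger_gap: 0.0114
t 36.25 pos [ 0.4905 -0.1766  0.0169] yaw -18.54 z [-0.  0. -1.] gap 0.0114 F [ 0.6 -0.5 -2.5]
t 36.25 turn [ 0.    0.03 -0.09] shift [-0.1 -0.6 -0.1] rows>=0.0 gap 0.0114
```

View pics/w29.png

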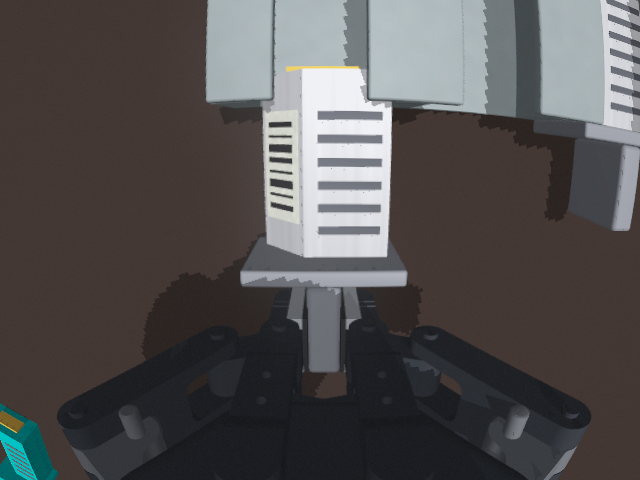

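```bash
python3 -m handwheel '[[[0,0,-0.1,2,-0.5,0,0],[0,0,-0.1,7,-0.9,0,0],[0,0,-0.1,12,-0.9,0,0],[0,0,-0.1,18,-0.9,0,0],[0,0,-0.1,24,-0.9,0,0],[0,0,-0.1,30,-0.9,0,0],[0,0,-0.1,36,-0.9,0,0],[0,0,-0.1,41,-0.9,0,0],[0,0,-0.1,44,-0.9,0,0],[0,0,-0.1,45,-0.9,0,0],[0,0,-0.1,45,-0.9,0,0],[0,0,-0.1,45,-0.9,0,0]]]'; python3 -c "
from h import *
state()
ins(0,62,.0150)
im,p=snap('wrist','w30')
"
```

```text
time_s: 37.3
ee_pos: [0.5333, -0.19, 0.0168]
ee_rot: [0.987, -0.16, -0.0, -0.0]
contact_force: [0.3, 0.3, -2.8]
finger_gap: 0.0111
t 37.3 pos [ 0.5333 -0.19    0.0168] yaw -18.44 z [-0.001  0.    -1.   ] gap 0.0111 F [ 0.3  0.3 -2.8]
t 37.3 turn [-0.    0.04  0.01] shift [10.1  0.2  1.8] rows>=0.2 gap 0.0111
```

View pics/w30.png

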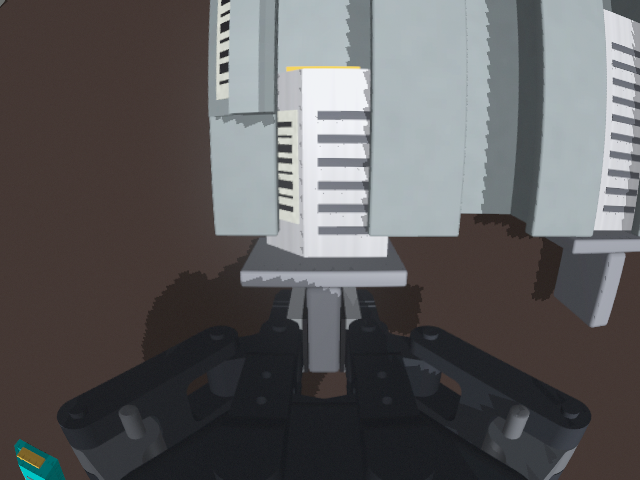

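Centred: the slot spans 278–369 with its middle at 323.5, and the force is low. Final push, lowering slightly.

```bash
python3 -m handwheel '[[[0,0,0,2,0,0.3,0],[0,0,0,4,0,0.8,0],[0,0,0,6,0,1.2,0],[0,0,0,7.5,0,1.5,0],[0,0,0,8.5,0,1.7,0],[0,0,0,9.3,0,1.7,0],[0,0,0,10,0,1.7,0],[0,0,0,10.7,0,1.7,0],[0,0,0,11.4,0,1.7,0],[0,0,0,12,0,1.7,0],[0,0,0,12,0,1.7,0],[0,0,0,12,0,1.7,0]]]'; python3 -c "
from h import *
state()
ins(0,62,.0150)
im,p=snap('wrist','w31')
crop(im,170,160,300,150,2,'pics/w31c.png')
"
```

```text
time_s: 38.35
ee_pos: [0.5428, -0.1931, 0.0147]
ee_rot: [0.987, -0.16, -0.002, -0.001]
contact_force: [-5.3, 1.9, 0.9]
finger_gap: 0.011
t 38.35 pos [ 0.5428 -0.1931  0.0147] yaw -18.47 z [-0.004  0.002 -1.   ] gap 0.011 F [-5.3  1.9  0.9]
t 38.35 turn [-0.04  0.26 -0.02] shift [ 0.   0.2 -0.3] rows>=0.0 gap 0.011
```

View pics/w31c.png

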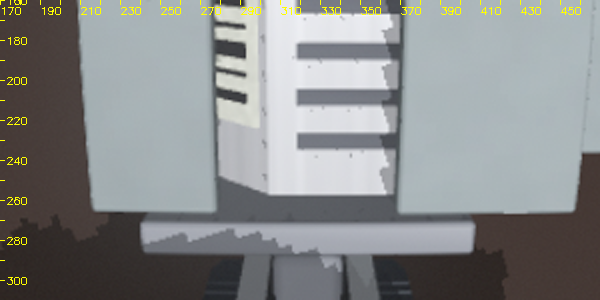

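The plate is flush, with 5.6 N of axial contact. Releasing and retracting.

```bash
python3 -m handwheel '[[[0,0,0,-1.5,0,0,0],[0,0,0,-1.5,0,0,0],[0,0,0,-1.5,0,0,0],[0,0,0,-1.5,0,0,0.15],[0,0,0,-1.5,0,0,0.3],[0,0,0,-1.5,0,0,0.5],[0,0,0,-1.5,0,0,0.5],[0,0,0,-1.5,0,0,0.5],[0,0,0,-1.5,0,0,0.5]]]'; python3 -m handwheel '[[[0,0,0,-1,0,-8,0.5],[0,0,0,-1,0,-25,0.5],[0,0,0,-1,0,-55,0.5],[0,0,0,-1,0,-95,0.5],[0,0,0,-1,0,-130,0.5],[0,0,0,-1,0,-150,0.5],[0,0,0,-1,0,-150,1],[0,0,0,-1,0,-150,1],[0,0,0,-1,0,-150,1],[0,0,0,-1,0,-150,1]]]'; python3 -c "
from h import *
state()
im,p=snap('wrist','w32');crop(im,170,0,400,260,2,'pics/w32c.png')
for o in ([0,62],[0,-62]): print(proj('wrist',place(RACK,[[o[0]-42,o[1]+6,45],[o[0]-42,o[1]-6,45],[o[0],o[1]+28,45],[o[0],o[1]-28,45],[o[0]-6,o[1]+28,45],[o[0]-6,o[1]-28,45]]),p).round(1).tolist())
im,p=snap('top','t32')
plan([.5435,.3695,.16],87.87)
"
```

```text
time_s: 39.15
ee_pos: [0.5442, -0.1936, 0.0156]
ee_rot: [0.987, -0.16, 0.001, 0.0]
contact_force: [-0.7, -0.3, -0.3]
finger_gap: 0.0426
time_s: 39.98
ee_pos: [0.5414, -0.1923, 0.1638]
ee_rot: [0.987, -0.16, -0.002, -0.0]
contact_force: [0.6, -0.3, -0.7]
finger_gap: 0.0853
t 39.98 pos [ 0.5414 -0.1923  0.1638] yaw -18.42 z [-0.003  0.001 -1.   ] gap 0.0853 F [ 0.6 -0.3 -0.7]
[[316.4, 244.4], [332.5, 244.4], [285.4, 188.6], [363.5, 188.6], [285.6, 196.8], [363.3, 196.8]]
[[474.4, 243.7], [487.8, 243.5], [453.4, 190.2], [517.6, 192.4], [452.8, 198.1], [516.8, 199.9]]
t 40.08 turn [  -0.14    0.15 -106.31] shift [-175.8 -533.9    4. ] rows>=14.8 gap 0.0858
```

View pics/w32c.png

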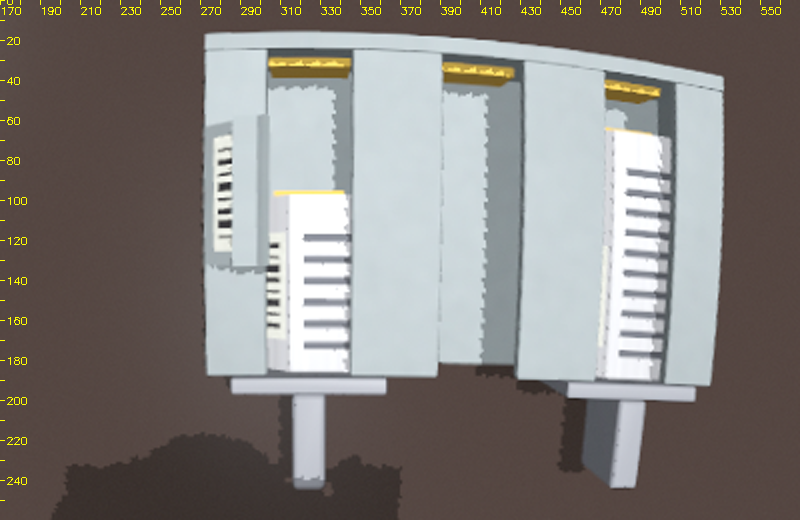

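View pics/t32.png

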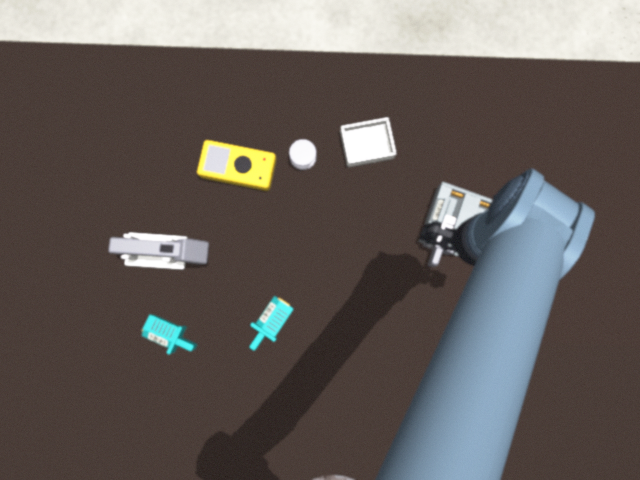

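Both modules are home: the short's plate is at (286–363, 188.5–196.8) and the long's at (454–517, 191–200), each as predicted for x = 0. Back to the scanner.

```bash
python3 -m handwheel '[[[0,0,-3,-3,-10,-10,1],[0,0,-9,-12,-36,-25,1],[0,0,-16,-24,-72,-40,1],[0,0,-23,-36,-108,-40,1],[0,0,-30,-48,-144,-40,1],[0,0,-37,-60,-180,-40,1],[0,0,-44,-72,-216,-40,1],[0,0,-51,-84,-252,-40,1],[0,0,-58,-96,-288,-40,1],[0,0,-65,-108,-324,-40,1],[0,0,-72,-120,-360,-40,1],[0,0,-79,-132,-396,-40,1],[0,0,-86,-144,-432,-40,1],[0,0,-93,-156,-468,-40,1],[0,0,-100,-167,-505,-40,1],[0,0,-105,-174,-527,-30,1],[0,0,-106.3,-176,-534,-10,1],[0,0,-106.3,-176,-534,0,1],[0,0,-106.3,-176,-534,0,1],[0,0,-106.3,-176,-534,0,1]]]'; python3 -c "
from h import *
state()
plan([.5435,.3695,.0424],87.87)
im,p=snap('wrist','w33')
print(proj('wrist',place([.5435,.369,-1.605],[[-75,15,26],[-75,-15,26],[110,22,-3.6],[110,-22,-3.6]],.05),p))
"
```

```text
time_s: 41.75
ee_pos: [0.5442, 0.3663, 0.1635]
ee_rot: [0.721, 0.693, -0.002, 0.001]
contact_force: [0.6, -0.5, 0.8]
finger_gap: 0.0851
t 41.75 pos [0.5442 0.3663 0.1635] yaw 87.69 z [-0.003 -0.004 -1.   ] gap 0.0851 F [ 0.6 -0.5  0.8]
t 41.75 turn [-0.14  0.23 -0.18] shift [  3.7  -0.6 121.1] rows>=2.9 gap 0.0851
[[346.3674 114.4482]
 [297.3322 114.8195]
 [350.1234 347.7983]
 [297.5723 348.0479]]
```

View pics/w33.png

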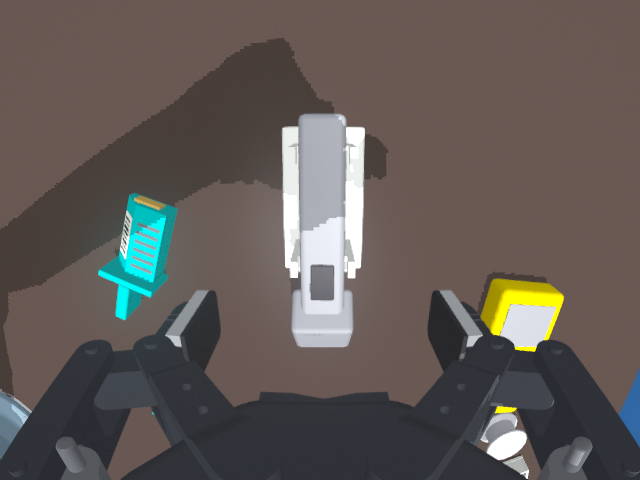

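```bash
python3 -m handwheel '[[[0,0,-0.2,2,-0.5,12,1],[0,0,-0.2,3,-0.6,40,1],[0,0,-0.2,3,-0.6,75,1],[0,0,-0.2,3,-0.6,100,1],[0,0,-0.2,3,-0.6,115,1],[0,0,-0.2,3,-0.6,119,1],[0,0,-0.2,3,-0.6,119,1],[0,0,-0.2,3,-0.6,119,1],[0,0,-0.2,3,-0.6,119,1]]]'; python3 -c "
from h import *
state()
plan([.5435,.3695,.0424],87.87)
"
```

```text
time_s: 42.55
ee_pos: [0.546, 0.3731, 0.0487]
ee_rot: [0.719, 0.695, 0.002, 0.0]
contact_force: [-0.2, -0.7, 0.2]
finger_gap: 0.0855
t 42.55 pos [0.546  0.3731 0.0487] yaw 88.04 z [ 0.004  0.003 -1.   ] gap 0.0855 F [-0.2 -0.7  0.2]
t 42.55 turn [ 0.2  -0.16  0.17] shift [-3.7 -2.4  6.3] rows>=0.2 gap 0.0855
```

```bash
python3 -m handwheel '[[[0,0,0.1,-2,-1.5,3,1],[0,0,0.1,-2,-1.5,4,1],[0,0,0.1,-2,-1.5,4,1],[0,0,0.1,-2,-1.5,4,1],[0,0,0.1,-2,-1.5,4,1]]]'; python3 -c "
from h import *
state()
plan([.5435,.3695,.0424],87.87)
im,p=snap('wrist','w34')
"
```

```text
time_s: 42.97
ee_pos: [0.5425, 0.3704, 0.0425]
ee_rot: [0.72, 0.694, 0.0, -0.0]
contact_force: [-0.3, 0.2, -0.1]
finger_gap: 0.0853
t 42.97 pos [0.5425 0.3704 0.0425] yaw 87.97 z [ 0.  0. -1.] gap 0.0853 F [-0.3  0.2 -0.1]
t 42.97 turn [ 0.01 -0.02  0.1 ] shift [-0.9  1.   0.1] rows>=0.0 gap 0.0853
```

View pics/w34.png

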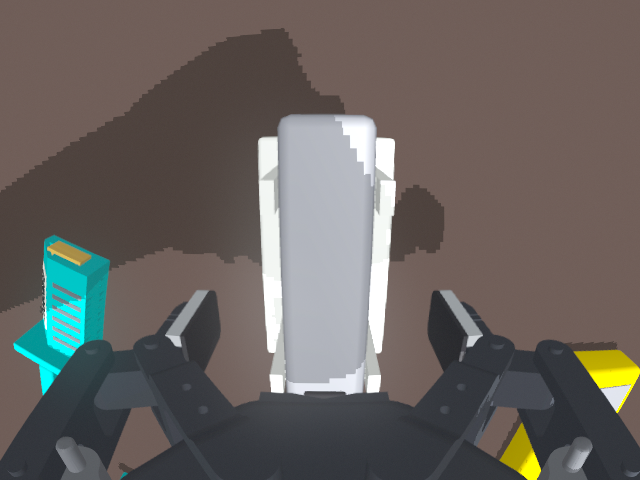

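```bash
python3 -m handwheel '[[[0,0,0,0,1,0,1],[0,0,0,0,1,0,0.5],[0,0,0,0,1,0,0.2],[0,0,0,0,1,0,0],[0,0,0,0,1,0,0],[0,0,0,0,1,0,0],[0,0,0,0,1,0,0],[0,0,0,0,1,0,0],[0,0,0,0,1,0,0],[0,0,0,0,1,0,0],[0,0,0,0,1,0,0]]]'; python3 -c "
from h import *
state()"; python3 -m handwheel '[[[0,0,0,0,0,-5,0],[0,0,0,0,0,-15,0],[0,0,0,0,0,-35,0],[0,0,0,0,0,-60,0],[0,0,0,0,0,-90,0],[0,0,0,0,0,-115,0],[0,0,0,0,0,-130,0],[0,0,0,0,0,-130,0],[0,0,0,0,0,-130,0]]]'; python3 -c "
from h import *
state()
im,p=snap('wrist','w35')
scanplan(RACK,(65,88.2,53.2))
"
```

```text
time_s: 43.93
ee_pos: [0.5437, 0.3704, 0.0424]
ee_rot: [0.72, 0.694, 0.0, 0.0]
contact_force: [0.8, -0.0, 1.2]
finger_gap: 0.0292
t 43.93 pos [0.5437 0.3704 0.0424] yaw 87.97 z [ 0.  0. -1.] gap 0.0292 F [ 0.8 -0.   1.2]
time_s: 44.68
ee_pos: [0.544, 0.3705, 0.1736]
ee_rot: [0.72, 0.694, 0.001, -0.0]
contact_force: [0.2, -0.5, -1.4]
finger_gap: 0.0291
t 44.68 pos [0.544  0.3705 0.1736] yaw 87.95 z [ 0.002  0.002 -1.   ] gap 0.0291 F [ 0.2 -0.5 -1.4]
TCP target [ 0.6849 -0.0503  0.118 ] yaw 71.55
t 44.73 turn [-0.06  0.05 16.41] shift [-414.8  157.1   53.8] rows>=10.7 gap 0.0293
```

View pics/w35.png

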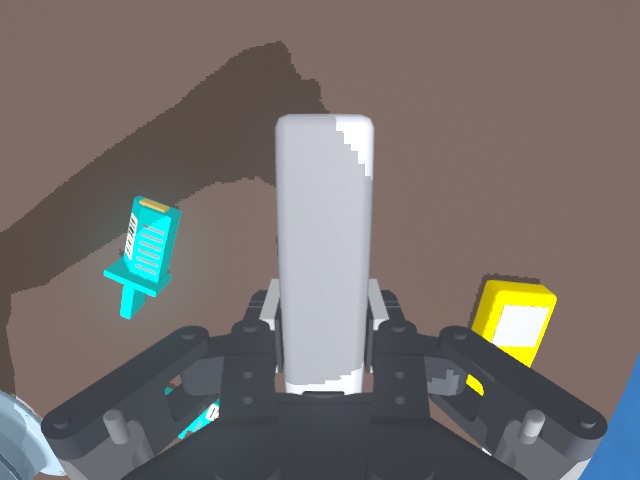

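```bash
python3 -m handwheel '[[[0,0,0.5,-10,4,0,0],[0,0,2,-35,13,0,0],[0,0,3.5,-70,26,0,0],[0,0,5,-107,40,0,0],[0,0,6.5,-144,54,0,0],[0,0,8,-181,68,0,0],[0,0,9.5,-218,82,0,0],[0,0,11,-255,96,0,0],[0,0,12.5,-292,110,5,0],[0,0,14,-329,124,12,0],[0,0,15.4,-364,138,22,0],[0,0,16.4,-392,149,34,0],[0,0,16.4,-408,155,44,0],[0,0,16.4,-414,157,51,0],[0,0,16.4,-415,157,54,0],[0,0,16.4,-415,157,54,0],[0,0,16.4,-415,157,54,0],[0,0,16.4,-415,157,54,0],[0,0,16.4,-415,157,54,0]]]'; python3 -c "
from h import *
state()
scanplan(RACK,(65,88.2,53.2))
im,_=snap('scene','s36');crop(im,130,180,230,160,3,'pics/s36c.png')
im,_=snap('top','t36')
s=ctrl.sense();p=np.array(s['ee_pos']);x=R.from_quat(s['ee_rot']).as_matrix()[:,0]
sp=place([p[0],p[1],np.arctan2(-x[1],-x[0])],[[154.4,0,-72.4],[97.8,0,-15.8]],p[2]+.0076)
L=place(RACK,[[65,88.2,53.2],[65,88.2+56.57,53.2+56.57]]);print(np.linalg.norm(sp-L,axis=1))
"
```

```text
time_s: 46.32
ee_pos: [0.6862, -0.0473, 0.119]
ee_rot: [0.81, 0.586, 0.001, -0.0]
contact_force: [-0.1, 0.3, -1.5]
finger_gap: 0.0289
t 46.32 pos [ 0.6862 -0.0473  0.119 ] yaw 71.77 z [ 0.001  0.001 -1.   ] gap 0.0289 F [-0.1  0.3 -1.5]
TCP target [ 0.6849 -0.0503  0.118 ] yaw 71.55
t 46.32 turn [ 0.04 -0.1   0.22] shift [-3.3 -0.3  1. ] rows>=0.1 gap 0.0289
[0.0029 0.0029]
```

View pics/s36c.png

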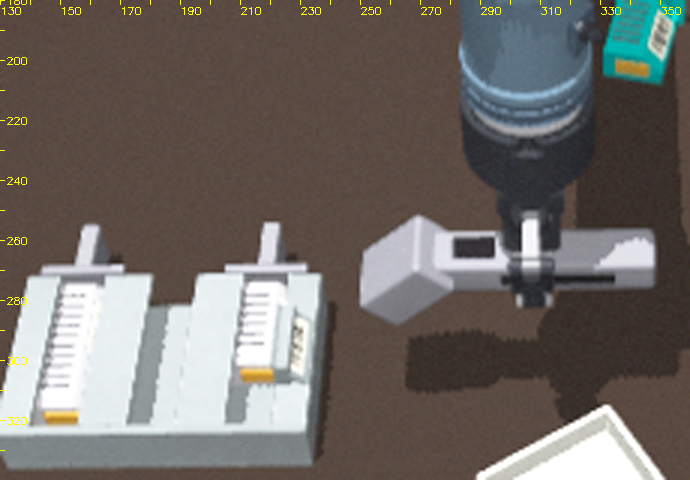

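View pics/t36.png

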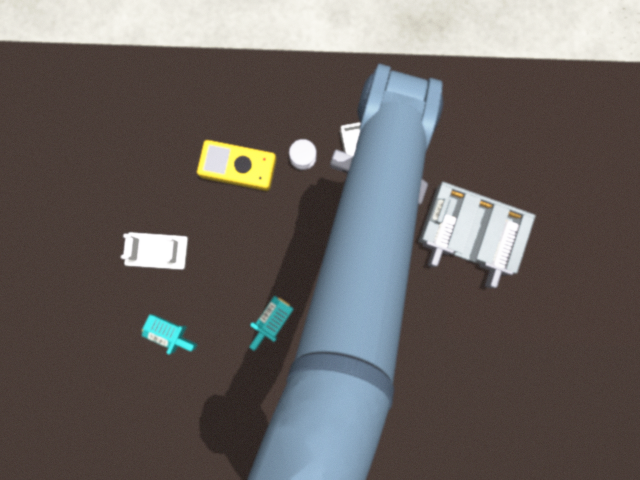

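The scanner faces the chassis label squarely, with a computed spot error of 3 mm. Both plates are against the chassis face in the scene view. Holding the reading.

```bash
python3 -m handwheel '[[[0,0,0.2,-1.5,0,0.5,0],[0,0,0.2,-1.5,0,0.5,0],[0,0,0.2,-1.5,0,0.5,0],[0,0,0.2,-1.5,0,0.5,0],[0,0,0.2,-1.5,0,0.5,0],[0,0,0.2,-1.5,0,0.5,0],[0,0,0.2,-1.5,0,0.5,0],[0,0,0.2,-1.5,0,0.5,0],[0,0,0.2,-1.5,0,0.5,0],[0,0,0.2,-1.5,0,0.5,0],[0,0,0.2,-1.5,0,0.5,0],[0,0,0.2,-1.5,0,0.5,0],[0,0,0.2,-1.5,0,0.5,0],[0,0,0.2,-1.5,0,0.5,0],[0,0,0.2,-1.5,0,0.5,0],[0,0,0.2,-1.5,0,0.5,0],[0,0,0.2,-1.5,0,0.5,0],[0,0,0.2,-1.5,0,0.5,0],[0,0,0.2,-1.5,0,0.5,0],[0,0,0.2,-1.5,0,0.5,0]]]'; python3 -m handwheel '[[[0,0,0,0,0,0,0],[0,0,0,0,0,0,0],[0,0,0,0,0,0,0],[0,0,0,0,0,0,0]]]'; python3 -c "
from h import *
state()
scanplan(RACK,(65,88.2,53.2))
plan([.5437,.3704,.11],87.97)
"
```

```text
time_s: 48.08
ee_pos: [0.6852, -0.0515, 0.1178]
ee_rot: [0.812, 0.583, 0.0, -0.0]
contact_force: [-1.1, -0.0, -2.1]
finger_gap: 0.0292
time_s: 48.42
ee_pos: [0.6852, -0.0515, 0.1178]
ee_rot: [0.812, 0.583, -0.0, 0.0]
contact_force: [0.2, 0.3, -2.3]
finger_gap: 0.0292
t 48.42 pos [ 0.6852 -0.0515  0.1178] yaw 71.37 z [-0. -0. -1.] gap 0.0292 F [ 0.2  0.3 -2.3]
TCP target [ 0.6849 -0.0503  0.118 ] yaw 71.55
t 48.42 turn [-0.    0.   -0.18] shift [ 1.  -0.6 -0.2] rows>=0.0 gap 0.0292
t 48.42 turn [ -0.    0.  -16.6] shift [ 354.6 -268.9    7.7] rows>=10.7 gap 0.0292
```

Returning the scanner to the cradle.

```bash
python3 -m handwheel '[[[0,0,-0.5,8,-6,-10,0],[0,0,-2,28,-21,-25,0],[0,0,-3.5,57,-43,-40,0],[0,0,-5,87,-66,-40,0],[0,0,-6.5,117,-89,-40,0],[0,0,-8,147,-112,-40,0],[0,0,-9.5,177,-135,-40,0],[0,0,-11,207,-157,-40,0],[0,0,-12.5,237,-180,-40,0],[0,0,-14,267,-203,-40,0],[0,0,-15.5,297,-226,-38,0],[0,0,-16.6,325,-246,-30,0],[0,0,-16.6,344,-261,-15,0],[0,0,-16.6,353,-268,0,0],[0,0,-16.6,354.6,-269,7,0],[0,0,-16.6,354.6,-269,7,0],[0,0,-16.6,354.6,-269,7,0],[0,0,-16.6,354.6,-269,7,0]]]'; python3 -c "
from h import *
state()
plan([.5437,.3704,.06],87.97)
"
```

```text
time_s: 49.92
ee_pos: [0.546, 0.3668, 0.1115]
ee_rot: [0.721, 0.693, 0.0, 0.001]
contact_force: [0.1, 0.5, -1.8]
finger_gap: 0.0295
t 49.92 pos [0.546  0.3668 0.1115] yaw 87.67 z [ 0.002 -0.002 -1.   ] gap 0.0295 F [ 0.1  0.5 -1.8]
t 49.92 turn [ 0.11  0.09 -0.3 ] shift [ 3.6 -2.6 51.5] rows>=1.2 gap 0.0295
```

```bash
python3 -m handwheel '[[[0,0,-0.1,1.5,-1.2,5,0],[0,0,-0.1,2,-1.5,18,0],[0,0,-0.1,2,-1.5,35,0],[0,0,-0.1,2,-1.5,45,0],[0,0,-0.1,2,-1.5,50,0],[0,0,-0.1,2,-1.5,51,0],[0,0,-0.1,2,-1.5,51,0],[0,0,-0.1,2,-1.5,51,0],[0,0,-0.1,2,-1.5,51,0]]]'; python3 -c "
from h import *
state()
plan([.5437,.3704,.0428],87.97)
im,_=snap('wrist','w37')
"
```

```text
time_s: 50.67
ee_pos: [0.543, 0.373, 0.0608]
ee_rot: [0.719, 0.695, 0.001, 0.0]
contact_force: [-0.8, 1.5, -1.4]
finger_gap: 0.0294
t 50.67 pos [0.543  0.373  0.0608] yaw 88.06 z [ 0.002  0.001 -1.   ] gap 0.0294 F [-0.8  1.5 -1.4]
t 50.67 turn [ 0.09 -0.07  0.09] shift [-2.6  0.8 18. ] rows>=0.4 gap 0.0294
```

View pics/w37.png

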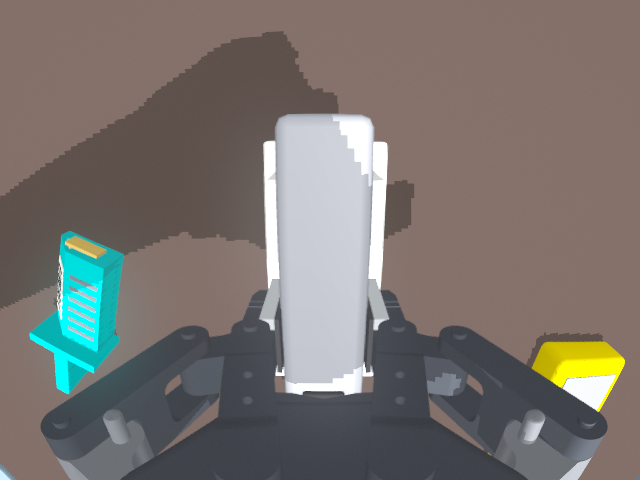

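```bash
python3 -m handwheel '[[[0,0,0,-1.5,0.6,4,0],[0,0,0,-2,0.6,9,0],[0,0,0,-2,0.6,13,0],[0,0,0,-2,0.6,15.5,0],[0,0,0,-2,0.6,17,0],[0,0,0,-2,0.6,17.3,0],[0,0,0,-2,0.6,17.3,0],[0,0,0,-2,0.6,17.3,0]]]'; python3 -c "
from h import *
state()
"
```

```text
time_s: 51.38
ee_pos: [0.5428, 0.3706, 0.0424]
ee_rot: [0.719, 0.695, 0.0, 0.0]
contact_force: [0.6, 0.1, -0.4]
finger_gap: 0.0294
t 51.38 pos [0.5428 0.3706 0.0424] yaw 88.07 z [ 0.  0. -1.] gap 0.0294 F [ 0.6  0.1 -0.4]
```

```bash
python3 -m handwheel '[[[0,0,0,0,0,0,0],[0,0,0,0,0,0,0.3],[0,0,0,0,0,0,0.6],[0,0,0,0,0,0,1],[0,0,0,0,0,0,1],[0,0,0,0,0,0,1],[0,0,0,0,0,0,1],[0,0,0,0,0,0,1]]]'; python3 -m handwheel '[[[0,0,0,0,0,-5,1],[0,0,0,0,0,-20,1],[0,0,0,0,0,-50,1],[0,0,0,0,0,-90,1],[0,0,0,0,0,-130,1],[0,0,0,0,0,-160,1],[0,0,0,0,0,-178,1],[0,0,0,0,0,-178,1],[0,0,0,0,0,-178,1],[0,0,0,0,0,-178,1],[0,0,0,0,0,-178,1]]]'; python3 -c "
from h import *
state()
im,p=snap('wrist','w38')
im,_=snap('top','t38')
im,_=snap('scene','s38');crop(im,120,160,390,190,2,'pics/s38c.png')
print(proj('wrist',place([.5437,.3695,-1.605],[[-75,15,26],[-75,-15,26],[110,22,-3.6],[110,-22,-3.6]],.05),p).round(1).tolist())
"
```

```text
time_s: 52.05
ee_pos: [0.5428, 0.3706, 0.0426]
ee_rot: [0.719, 0.695, 0.0, 0.0]
contact_force: [-0.0, 0.7, -0.9]
finger_gap: 0.0854
time_s: 52.97
ee_pos: [0.5414, 0.3698, 0.2186]
ee_rot: [0.719, 0.695, -0.002, -0.0]
contact_force: [0.2, -0.0, -0.2]
finger_gap: 0.0854
t 52.97 pos [0.5414 0.3698 0.2186] yaw 88.07 z [-0.003 -0.002 -1.   ] gap 0.0854 F [ 0.2 -0.  -0.2]
[[346.9, 120.7], [307.4, 120.6], [349.1, 318.9], [303.8, 319.0]]
```

View pics/w38.png

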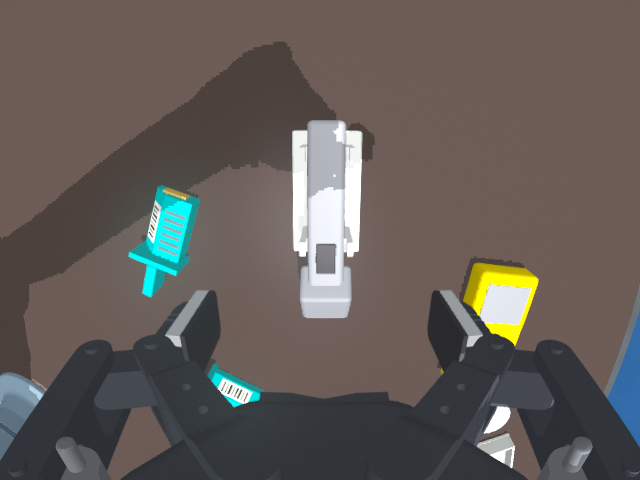

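View pics/t38.png

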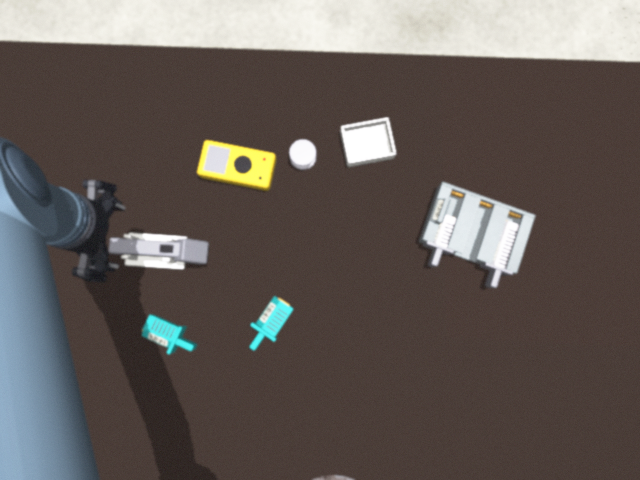

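View pics/s38c.png

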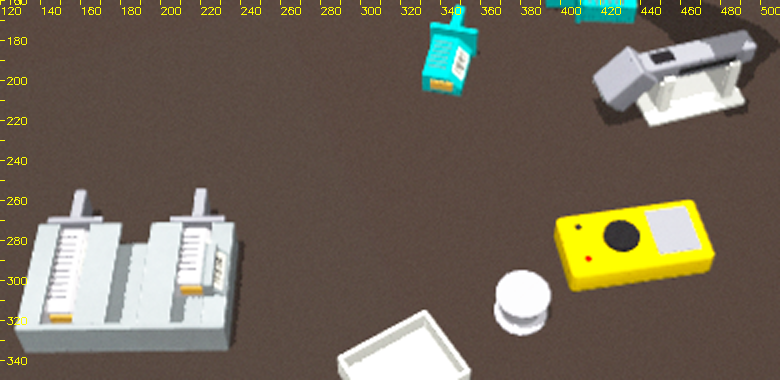

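Everything is in place. The scanner is seated in both forks with its head in the original direction, both modules are home, and the spool, meter and tray are at their original pixels. The gripper is clear, so I'm handing in.

```bash
python3 -c "
from plant import job_done
print(job_done())"
```

```text
the job is handed in; nothing more can be done
None
```

The job is handed in at about 53 s of robot time. Only the short (67 mm measured) and long (about 99 mm) modules were on the bench. The medium was absent, and I left the two turquoise lookalikes alone.

- **Readings:** I read the short label, then the long, and laid the scanner back. I read the chassis label after both modules were loaded. Each hold lasted over 1.5 s, with the spot computed 1–5 mm from the label. No read signal was available, so those distances come from my own pose estimates.
- **Loading:** The long module is in the right bay (bay 2) and the short in the left (bay 0). Both were pushed until the plate met the chassis at 6–8 N, and the wrist views afterwards showed both within about 1 mm of home.
- **Knock:** The short module was knocked about 5 cm aside while I loaded the long one. I saw it in the top view and measured it again before gripping.
- **Final pictures:** The scanner is seated in both forks with its head the same way. Both plates are against the chassis, the reel, multimeter and tray have not moved, and the gripper is clear.
- **Disagreement:** The top and scene cameras differed by 4–6 mm in x at the start. Close wrist views settled it nearer the top camera's value. No check failed.

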